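# Change the racks on the shaker and reset its tripped breaker

### The job

The platform shaker has tripped its breaker: take the finished orange-decked tube rack off its platform and stand it upright on the worktop, and stand all the blue tube racks from the middle of the worktop flat on the platform inside the rim. Then, on the control box, turn the speed knob until its white line points at the red mark, and after that slide the clear guard fully over the knob. Last of all reset the tripped breaker by pushing its lever fully off (to the red-and-white dot at the front) and then throwing it fully on (to the green dot at the rear); leave the yellow-capped and blue-capped bottles and the timer where they stand.

Things in the scene. Friction and masses are not known exactly. Their poses are not given: they have to be found in the camera images.
- rack_1: all-blue tube rack with small tubes in it: 60 (x) x 94 (y) mm footprint, base plate 4 mm, deck plate from 25 to 29 mm high, end walls at its two short ends, open along the long sides, tubes up to 48 mm; 0.06 kg; gripped across the 60 mm at deck height. Origin at the centre of its underside, z up. 2 or 3 of the three are present; absent ones read None
- rack_2: all-blue tube rack with small tubes in it: 60 (x) x 94 (y) mm footprint, base plate 4 mm, deck plate from 25 to 29 mm high, end walls at its two short ends, open along the long sides, tubes up to 48 mm; 0.06 kg; gripped across the 60 mm at deck height. Origin at the centre of its underside, z up. 2 or 3 of the three are present; absent ones read None
- rack_3: all-blue tube rack with small tubes in it: 60 (x) x 94 (y) mm footprint, base plate 4 mm, deck plate from 25 to 29 mm high, end walls at its two short ends, open along the long sides, tubes up to 48 mm; 0.06 kg; gripped across the 60 mm at deck height. Origin at the centre of its underside, z up. 2 or 3 of the three are present; absent ones read None
- done_rack: finished tube rack with an orange deck on a blue base, standing on the platform at the start: 50 (x) x 78 (y) mm footprint, deck from 38 to 54 mm high, tubes up to 71 mm, open below the deck; gripped across the 50 mm at deck height. Origin at the centre of its underside, z up
- shaker: platform shaker, fixed to the worktop: square grey base with an aluminium platform 196 (x) x 232 (y) mm on top. The black rubber mat on the platform is 186 x 222 mm, flat, 60 mm above the worktop, with a 5 mm thick rim standing 6 mm above it all round (rim top at 66 mm). Origin at the centre of the underside; x points away from the robot at yaw 0, z up
- control: white control box, fixed: 110 (x) x 250 (y) x 60 mm; panel on top at z = 60 mm. Origin at the centre of the underside; x points to its rear (away from the robot at yaw 0), y to its left. On the panel from -y to +y: clear guard, black speed knob (at x 0, y 0), blue breaker lever (at x 0, y +95 mm)
- knob_grip (a point): point on the speed knob's axis at mid height of its finger bar, 80 mm above the worktop. Black knob: disc 44 mm diameter and 11 mm high on the panel, with a finger bar on it 42 mm long, 11 mm thick, from 8 to 30 mm above the panel. x axis lies along the bar towards its pointer end, which carries the white line
- speed_knob (a joint): knob angle in rad, 0 to 2.8, growing clockwise seen from above; 0: white line points to the box's +y, 1.57: to its +x. Stays where left (friction about 0.03 N m)
- mark_tip (a point): red mark on the thin setting ring round the knob, 30 mm from the knob's axis, 64 mm above the worktop; x axis points outwards from the knob's axis through the mark. The ring cannot be touched or moved
- mark (a joint): angle of the red mark on the knob's own scale (rad): the knob is set when joint speed_knob equals it
- guard_grip (a point): centre of the orange grip rib on top of the clear guard: rib 40 mm along x, 12 mm along y (the sliding direction), from 39 to 61 mm above the panel; this point is 111 mm above the worktop. Guard: clear hood 86 x 60 mm, 39 mm high above the panel, open towards the knob; axes as the control box's
- guard (a joint): guard slide in m along the box's +y: near 0 open (knob bare), 0.085 fully over the knob, at its stop. Moves with about 3.5 N and stays where left
- breaker_pivot (a point): pivot of the breaker lever, 64 mm above the worktop, between two black cheeks 60 mm long (x), 6 mm thick, 12 mm high above the panel, 28 mm apart in the clear; axes as the control box's
- breaker_tip (a point): tip of the blue breaker lever, 54 mm from its pivot along the lever; lever 12 mm thick (in its swing direction) and 22 mm wide; z axis along the lever
- breaker (a joint): lever angle (rad): 0 = fully off, leaning 0.5 rad to the box's -x (its front, at the red-and-white dot); 0.5 = upright; 1.0 = fully on, leaning 0.5 rad to +x (its rear, at the green dot). Starts tripped, about halfway; stays where left; pushing at the tip takes about 2 N
- yellow_cap_bottle: plain white bottle with a yellow screw cap, 44 mm diameter, 100 mm tall; bystander, to be left alone. Origin at the centre of its underside
- blue_cap_bottle: plain white bottle with a blue screw cap, 44 mm diameter, 100 mm tall; bystander, to be left alone. Origin at the centre of its underside
- bench_timer: white kitchen-style timer, 62 x 68 x 21 mm, lying flat; bystander, to be left alone. Origin at the centre of its underside
Not all that is in view belongs to the job. Leave any pink look-alike of the rack_2 alone.

How it is judged:
On the way, in this order (a step that is already met when the one before it is completed fails the run):
1. all blue racks present stand flat on the platform inside the rim, and the orange-decked rack stands upright on the worktop (x of rack_1 in the frame of shaker between -0.075 and 0.075 m and y of rack_1 in the frame of shaker between -0.09 and 0.09 m and z of rack_1 in the frame of shaker between 0.055 and 0.064 m and angle between each of rack_1, rack_2, rack_3, done_rack's own z axis and vertical below 0.08 rad and x of rack_2 in the frame of shaker between -0.075 and 0.075 m and y of rack_2 in the frame of shaker between -0.09 and 0.09 m and z of rack_2 in the frame of shaker between 0.055 and 0.064 m and x of rack_3 in the frame of shaker between -0.075 and 0.075 m and y of rack_3 in the frame of shaker between -0.09 and 0.09 m and z of rack_3 in the frame of shaker between 0.055 and 0.064 m and height (world z) of done_rack between -0.006 and 0.006 m), for 0.2 s.
2. the speed knob is set to the red mark (angle between the x axis of knob_grip and the x axis of mark_tip, either way round below 0.12 rad), for 0.2 s.
3. the guard is slid fully over the knob, which is still at the mark (value of joint guard above 0.077 m and angle between the x axis of knob_grip and the x axis of mark_tip, either way round below 0.12 rad), for 0.2 s.
4. the breaker lever is pushed fully off, with the guard shut (value of joint breaker below 0.06 rad and value of joint guard above 0.077 m), for 0.1 s.
5. the breaker lever is thrown fully on (value of joint breaker above 0.94 rad), for 0.2 s.
At the end, for the whole second after the job is handed in: All blue racks present at rest flat (0.08 rad) on the mat inside the rim, the orange-decked one upright (0.08 rad) on the worktop; knob within 0.12 rad of the mark; guard within 8 mm of its stop; lever within 0.06 rad of fully on; bystanders within 30 mm of their places (all of step 1 and all of step 3 and linear speed of each of rack_1, rack_2, rack_3, done_rack below 0.02 m/s and value of joint breaker above 0.94 rad); the robot touches nothing.
It fails at once if yellow cap bottle shifted more than 30 mm or tipped (distance of yellow_cap_bottle from where it was at the start of the episode above 0.03 m or angle between yellow_cap_bottle's own z axis and vertical above 0.3 rad).
It fails at once if blue cap bottle shifted more than 30 mm or tipped (distance of blue_cap_bottle from where it was at the start of the episode above 0.03 m or angle between blue_cap_bottle's own z axis and vertical above 0.3 rad).
It fails at once if bench timer shifted more than 30 mm or tipped (distance of bench_timer from where it was at the start of the episode above 0.03 m or angle between bench_timer's own z axis and vertical above 0.3 rad).
Of rack_1, rack_2, rack_3 only 2 to 3 are there at a start; the rules pass over those that are not, and their reading is None.
At some moment in a run one of rack_1, rack_2, rack_3 may be knocked a few centimetres aside while the robot is not near it.
It also fails if it takes over 210 s, if anything falls off the work surface, if the arm or the gripper's body presses on something with over 40 N, if the wrist force passes 120 N, or if a joint passes its speed limit or range.

### The arm

A 7-joint arm with a two-finger parallel gripper is mounted at the origin on a cart in front of the work surface, level with it; the furniture and walls round the work are solid. World frame = base frame: x ahead of the robot, y to its left, z up, the work surface at z = 0. Lengths are in m, angles in rad, forces in N, time in s.
With the tool pointing down it reaches from about 0.425 to 1.025 m from the base axis. Payload 3.6 kg.
Tool frame: the origin (TCP) lies on the centre line of the jaws, within the pads' length; the fingertips stand 14 mm ahead of it and the grasp point (between the pads) lies 5 mm behind it; z points along the fingers, x is the direction in which the jaws open and shut, and the axes are right-handed (so a half turn about z gives the same grasp; the last joint's range is limited). The gripper opens to 85 mm and grips with 20 to 120 N. Pads are 22 mm wide; open, the fingers measure 114 mm over their backs; the gripper's body (76 mm by 85 mm) begins 54 mm behind the grasp point. The pads swing forward as they close: fully open they stand 13 mm farther back than shut.
Start: joints at [1.165, 0.591, 0.048, 1.609, -0.033, 0.943, -0.034], TCP at [0.223, -0.69, 0.218] pointing down, gripper open.
Joint ranges: [-2.69, 2.69], [-0.47, 2.24], [-1.27, 1.36], [0.19, 2.51], [-1.53, 4.68], [0.08, 2.07], [-3.09, 3.09]. Speed limits (rad/s): [2.57, 2.57, 3.14, 3.14, 3.14, 3.14, 3.14].

### API

Orientations are given as a rotation vector (axis times angle).
In Python, from plant import status, cams, job gives the robot as it stands. The module is installed in compiled form; this text tells all that it offers.
- The arm moves only by the tool arm_command, never from a script. Its argument "motion" is a list that holds one entry, the list of rows, each a list of 4 numbers: the shift along the tool's x, y, z in m, then the turn about the tool's z in degrees. In form: [[[tx, ty, tz, yaw], ...]]. A call has 1 to 20 rows; each row shifts and turns the commanded pose from where the row before left it, along the tool's axes as they then stand; what a row does not reach is not made up. A row lasts 1/12 s, in which the tool goes at most 41.7 mm and 7.16 degrees, less where a joint would pass 70% of its speed; a pose out of reach is approached as far as the arm can. A call with a gripper value outside its range is refused whole. "gripper" is the finger opening in m, from 0 to 0.0854, set as the call begins (left out, the last holds). The fingers move at their own pace and stop on an object; "squeeze" is the grip in N (left out, the last holds). Time passes only in rows, so rows that do not move let the fingers close. It gives the time, the measured TCP pose, the force and the opening at its end, in the units of the state.
- status.read_state(): the state, without advancing time (a new reading comes with each control period).
- cams.get_image(name): name is "scene" or "side" or "wrist"; returns a dict with "image" (420x560x3 uint8, red, green, blue), "depth" (420x560 float32, m along the optical axis (not along the pixel's ray), 0 where there is no reading), "vertical_fov" (degrees; the focal length in pixels is half the picture's height over the tangent of half this angle, whatever the lens; pixels are square), "cx", "cy" (the principal point, pixels), "R" (3x3) and "t" (3): a world point X has camera coordinates R X + t; the wrist camera has in their place "hand_eye" (4x4, takes a point from camera to tool coordinates, whose origin is the TCP and whose axes are the tool frame's). Camera axes: x right, y down, z forward; pixel columns grow to the right and rows downward; lengths in m; the calibration is good to about 2 mm. A picture is of the moment at which its call begins: read the wrist's pose just before it.
- job.close_job(): hands the job in, once; it reports no verdict.
The state is a dict: "t": time; "joint_pos": joint angles; "qd": joint speeds; "joint_efforts": joint torques, N m; "ee_pos": TCP position; "eef_rot": TCP orientation; "force": force on the tool from outside, world axes, zero at the start; "moment": the same for the moment, N m; "grip_width": finger opening in m.
Only numpy, scipy, OpenCV 4.12 (cv2) and the standard library are available. Lean on these libraries where they do the work, as an engineer would, in place of code of your own. Each camera call takes 0.05 s, during which the arm holds its last target.

## Working session

There is one attempt and no reset: what is moved stays moved. The work goes in short steps, Python scripts to look and compute and a tool call to move; the robot and the scene stay as the last step left them, time stands still between calls to the robot, and variables do not carry over. Pictures are saved under pics/ and viewed, and the job is handed in when it is done.

Besides the shell and the picture viewer there is one more tool, called after "Request:" by a JSON object that holds its "api" and its "payload". arm_command: Moves the arm, as the interface text tells. Its arguments: {"type":"object","properties":{"motion":{"type":"array","items":{"type":"array","items":{"type":"array","items":{"type":"number"}}}},"gripper":{"type":"number"},"squeeze":{"type":"number"}},"required":["motion"]}

```bash
mkdir -p pics; ls
python3 - <<'E'
from plant import status,cams
import cv2,numpy as np
s=status.read_state();print(s)
for n in ["scene","side","wrist"]:
    d=cams.get_image(n);cv2.imwrite(f"pics/{n}0.png",d["image"][:,:,::-1])
    print(n,d["vertical_fov"],d["cx"],d["cy"],d.get("R"),d.get("t"),d.get("hand_eye"),(d["depth"]>0).mean())
E
```

```text
pics
{'t': 0.0, 'joint_pos': array([ 1.16447441,  0.59213875,  0.0483141 ,  1.60984369, -0.03329687,
        0.94268604, -0.03370668]), 'qd': array([-0.0005988 ,  0.00101178,  0.00155082, -0.00079442, -0.00053955,
        0.00066696, -0.00129472]), 'joint_efforts': array([ 1.42053827e-05, -5.48700500e+01,  1.54644169e+00, -1.98125052e+01,
        9.41395643e-03,  8.74355785e-03, -8.84090070e-06]), 'ee_pos': array([ 0.22284376, -0.68899444,  0.21701919]), 'eef_rot': array([-2.53943684,  1.84748161,  0.00300678]), 'force': array([ 0.430835  ,  0.46031813, -0.20588383]), 'moment': array([-0.04461731, -0.02914137,  0.0257856 ]), 'grip_width': 0.08608279911328068}
scene 56.0923045479761 278.03361870080676 213.9130495877493 [[-0.79358035 -0.6082154   0.01744296]
 [-0.44471497  0.56020777 -0.69885324]
 [ 0.41528162 -0.56235334 -0.71505237]] [0.43862672 0.36650603 1.19336948] None 0.7797363945578232
side 56.79604109831897 276.2207839839097 207.75360752605266 [[ 0.01047387  0.99994333  0.00190726]
 [ 0.83339796 -0.00767535 -0.55262005]
 [-0.5525741   0.00737758 -0.83343112]] [ 0.05433265 -0.45702854  1.90358348] None 0.9865816326530612
wrist 63.89531632851222 280.2610189185378 211.48093198661687 None None [[ 9.99999914e-01  3.33277710e-04 -2.48303718e-04 -5.86711717e-05]
 [-2.49709132e-04  9.59396829e-01  2.82059680e-01 -7.21889416e-02]
 [ 3.32226004e-04 -2.82059594e-01  9.59396829e-01 -1.55311683e-01]
 [ 0.00000000e+00  0.00000000e+00  0.00000000e+00  1.00000000e+00]] 0.9959608843537415
```

View pics/scene0.png

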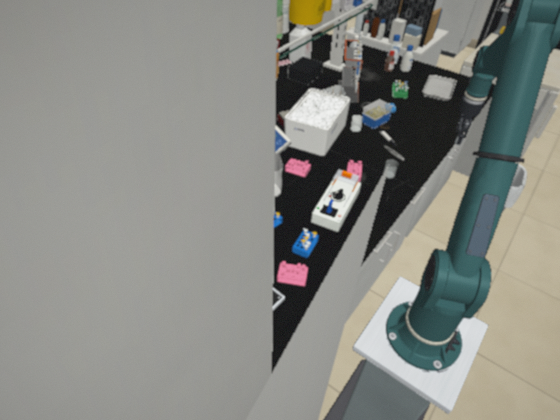

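View pics/side0.png

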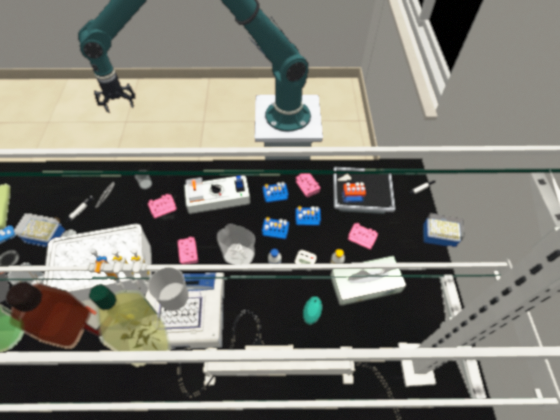

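View pics/wrist0.png

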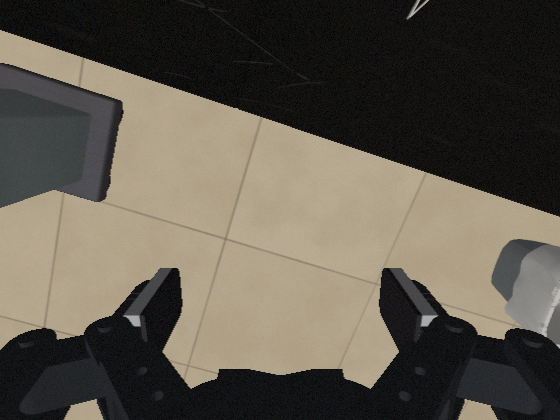

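The side view shows three blue racks at (275,191), (307,214) and (275,227), the shaker with the orange rack at (363,190), and the control box at (217,194). The yellow bottle is at (338,257), the blue bottle at (274,257) and the timer at (305,257). There are several pink decoys, and white rails cross the view.

```bash
cat > h.py <<'E'
import numpy as np,cv2
from plant import status,cams
from scipy.spatial.transform import Rotation as Ro
def grab(n):
    s=status.read_state(); d=cams.get_image(n)
    h=d["image"].shape[0]; d["f"]=h/2/np.tan(np.radians(d["vertical_fov"])/2)
    if n=="wrist":
        T=np.eye(4);T[:3,:3]=Ro.from_rotvec(s["eef_rot"]).as_matrix();T[:3,3]=s["ee_pos"]
        C=T@d["hand_eye"]; d["Rc"]=C[:3,:3];d["o"]=C[:3,3]
    else:
        d["Rc"]=np.array(d["R"]).T; d["o"]=-d["Rc"]@d["t"]
    return d
def world(d):
    v,u=np.mgrid[:420,:560]; z=d["depth"]
    P=np.stack([(u-d["cx"])/d["f"]*z,(v-d["cy"])/d["f"]*z,z],-1)
    W=P@d["Rc"].T+d["o"]; W[z==0]=np.nan
    return W
def ray(d,u,v,h):
    u=np.asarray(u,float);v=np.asarray(v,float)
    r=np.stack([(u-d["cx"])/d["f"],(v-d["cy"])/d["f"],np.ones_like(u)],-1)@d["Rc"].T
    k=(h-d["o"][2])/r[...,2]
    return d["o"]+r*k[...,None]
def proj(d,X):
    c=(np.asarray(X)-d["o"])@d["Rc"]
    return np.stack([d["cx"]+d["f"]*c[...,0]/c[...,2],d["cy"]+d["f"]*c[...,1]/c[...,2]],-1)
def save(d,n,box=None,sc=1):
    im=d["image"]
    if box: im=im[box[1]:box[3],box[0]:box[2]]
    cv2.imwrite("pics/"+n,cv2.resize(im[:,:,::-1],None,fx=sc,fy=sc,interpolation=cv2.INTER_CUBIC))
E
python3 - <<'E'
from h import *
d=grab("side");W=world(d);save(d,"side1.png",(130,140,480,280),2.2)
for n,u,v in [("b1",275,191),("b2",307,214),("b3",275,227),("shk",380,190),("or",354,188),("box",235,194),("yel",338,257),("blu",274,257),("tim",305,257),("rail150",300,152),("rail170",400,174),("rail170",150,173),("rail267",200,266),("rail275",200,276),("funnel",238,240),("wbox",367,280),("post",560,260)]:
    print(n,np.nanmedian(W[v-1:v+2,u-1:u+2].reshape(-1,3),0).round(3))
E
```

```text
b1 [ 0.485 -0.065  0.032]
b2 [0.6   0.062 0.03 ]
b3 [ 0.658 -0.066  0.029]
shk [0.504 0.362 0.058]
or [0.541 0.239 0.13 ]
box [ 0.519 -0.226  0.059]
yel [0.817 0.156 0.086]
blu [ 0.812 -0.071  0.08 ]
tim [0.784 0.045 0.017]
rail150 [ 1.003 -0.027  0.852]
rail170 [ 0.38   0.48  -0.001]
rail170 [ 1.01  -0.284  0.808]
rail267 [ 0.998 -0.264  0.408]
rail275 [ 0.876 -0.329  0.065]
funnel [ 0.716 -0.207  0.034]
wbox [0.893 0.254 0.058]
post [1.17  0.373 0.784]
```

View pics/side1.png

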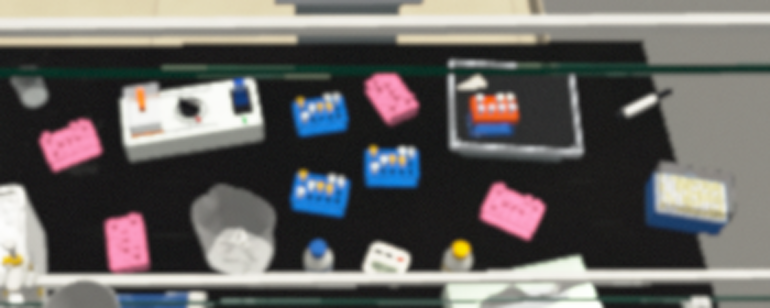

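```bash
cat >> h.py <<'E'
def yawinfo():
    s=status.read_state();R=Ro.from_rotvec(s["eef_rot"]).as_matrix()
    return s,R,np.degrees(np.arctan2(R[1,0],R[0,0]))
def plan(tgt,yaw=None):
    """print tool-frame shift now, and turn needed (about tool z) ; yaw = world angle deg of tool x"""
    s,R,y=yawinfo()
    d=R.T@(np.asarray(tgt)-s["ee_pos"])
    print("t %.2f pos"%s["t"],s["ee_pos"].round(4),"toolx yaw %.1f"%y,"tilt z",R[:,2].round(3),"F",s["force"].round(1),"w %.4f"%s["grip_width"])
    print("shift mm",(d*1000).round(1),"dist %.0f"%(np.linalg.norm(d)*1000), "turn", None if yaw is None else round(-((yaw-y+180)%360-180),1))
E
python3 -c "
from h import *
plan([.56,.05,.45],0)
print(yawinfo()[1].round(3))"
```

```text
t 0.20 pos [ 0.2229 -0.6893  0.2175] toolx yaw -72.1 tilt z [-0.001  0.001 -1.   ] F [ 1.4 -0.8 -0.1] w 0.0857
shift mm [-600.  -548.2 -231.8] dist 845 turn -72.1
[[ 0.308 -0.951 -0.001]
 [-0.951 -0.308  0.001]
 [-0.001  0.    -1.   ]]
```

Request:
{"api": "arm_command", "payload": {"motion": [[[0, 0, -0.021, -6.55], [0, 0, -0.021, -6.55], [0, 0, -0.021, -6.55], [0, 0, -0.021, -6.55], [0, 0, -0.021, -6.55], [0, 0, -0.021, -6.55], [0, 0, -0.021, -6.55], [0, 0, -0.021, -6.55], [0, 0, -0.021, -6.55], [0, 0, -0.021, -6.55], [0, 0, -0.021, -6.55]]], "gripper": 0.085}}

```text
t: 1.12
ee_pos: [0.2228, -0.6895, 0.4499]
eef_rot: [-3.141, -0.008, 0.001]
force: [-0.1, 0.6, 0.1]
grip_width: 0.0854
```

Request:
{"api": "arm_command", "payload": {"motion": [[[0.017, -0.036, 0, 0], [0.017, -0.036, 0, 0], [0.017, -0.036, 0, 0], [0.017, -0.036, 0, 0], [0.017, -0.036, 0, 0], [0.017, -0.036, 0, 0], [0.017, -0.036, 0, 0], [0.017, -0.036, 0, 0], [0.017, -0.036, 0, 0], [0.017, -0.036, 0, 0], [0.017, -0.036, 0, 0], [0.017, -0.036, 0, 0], [0.017, -0.036, 0, 0], [0.017, -0.036, 0, 0], [0.017, -0.036, 0, 0], [0.017, -0.036, 0, 0], [0.017, -0.036, 0, 0], [0.017, -0.036, 0, 0], [0.017, -0.036, 0, 0]]]}}

```text
t: 2.7
ee_pos: [0.5466, -0.0044, 0.4492]
eef_rot: [3.141, -0.002, 0.0]
force: [0.2, -0.5, 0.2]
grip_width: 0.0847
```

```bash
python3 -c "
from h import *
plan([.56,.05,.45],0)
d=grab('wrist');save(d,'w1.png')
"
```

```text
t 2.70 pos [ 0.5466 -0.0044  0.4492] toolx yaw -0.1 tilt z [ 0.    -0.001 -1.   ] F [ 0.2 -0.5  0.2] w 0.0847
shift mm [ 13.3 -54.4  -0.8] dist 56 turn -0.1
```

View pics/w1.png

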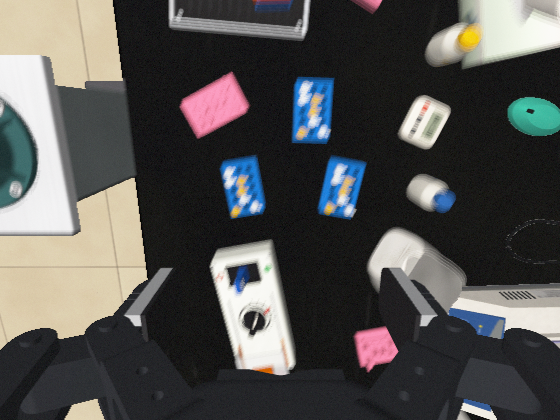

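Wrist picture: the blue racks are at (312,110), (243,187) and (342,187), the control box is centred near (253,305), and the shaker is at the top edge. Next I move towards the shaker.

Request:
{"api": "arm_command", "payload": {"motion": [[[0, -0.035, 0, 0], [0, -0.035, 0, 0], [0, -0.035, 0, 0], [0, -0.035, 0, 0], [0, -0.035, 0, 0], [0, 0, 0, 0]]]}}

```text
t: 3.25
ee_pos: [0.544, 0.1782, 0.4496]
eef_rot: [-3.135, -0.019, 0.001]
force: [-0.3, 1.0, 0.6]
grip_width: 0.0848
```

```bash
cat >> h.py <<'E'
def hsv(d): return cv2.cvtColor(np.ascontiguousarray(d["image"]),cv2.COLOR_RGB2HSV)
def rects(d,W,lo,hi,z0,z1,minpix=150):
    H=hsv(d);m=cv2.inRange(H,lo,hi)
    m=cv2.morphologyEx(m,cv2.MORPH_CLOSE,np.ones((9,9)))
    n,l,st,c=cv2.connectedComponentsWithStats(m)
    for i in range(1,n):
        if st[i,4]<minpix: continue
        k=(l==i)&(W[...,2]>z0)&(W[...,2]<z1)
        if k.sum()<40: continue
        p=W[k][:,:2].astype(np.float32)*1000
        r=cv2.minAreaRect(p)
        print("px",c[i].round(0),"n",k.sum(),"ctr",np.round(r[0],1),"size",np.round(r[1],1),"ang %.1f"%r[2],"zmed",np.nanmedian(W[k][:,2]).round(4))
E
python3 -c "
from h import *
plan([.56,.05,.45],0)
d=grab('wrist');save(d,'w2.png');W=world(d)
print('blue');rects(d,W,(100,130,40),(125,255,255),.022,.034)
print('orange');rects(d,W,(0,150,80),(16,255,255),.09,.125)
"
```

```text
t 3.25 pos [0.544  0.1782 0.4496] toolx yaw 0.7 tilt z [-0.     0.006 -1.   ] F [-0.3  1.   0.6] w 0.0848
shift mm [ 14.5 128.3  -1.2] dist 129 turn 0.7
blue
px [309. 220.] n 1242 ctr [597.6  64.8] size [94.5 58.6] ang 88.4 zmed 0.0286
px [244. 282.] n 1042 ctr [479.  -64.6] size [58.8 95.4] ang 9.6 zmed 0.0285
px [334. 283.] n 1029 ctr [652.9 -65.4] size [95.1 59. ] ang 79.6 zmed 0.0285
orange
px [274. 118.] n 1546 ctr [534.3 243.9] size [48.8 76.7] ang 1.2 zmed 0.1136
```

View pics/w2.png

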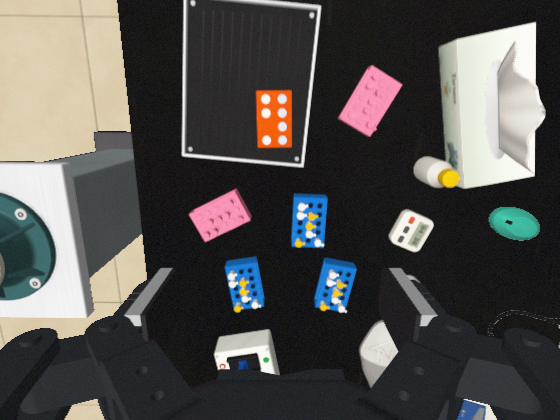

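```bash
python3 -c "
from h import *
d=grab('wrist');W=world(d)
c=ray(d,[184,320,303,182],[0,7,166,157],.066);print(c.round(3))
for a,b in [(0,1),(1,2),(2,3),(3,0)]:
  v=c[b]-c[a];print(np.linalg.norm(v).round(3),np.degrees(np.arctan2(v[1],v[0])).round(1))
m=(W[...,2]>.05)&(W[...,2]<.075)
H=hsv(d)
mm=cv2.inRange(H,(0,0,90),(180,90,255))>0
v,u=np.mgrid[:420,:560]
k=m&(u<335)&(u>170)&(v<175)&mm
r=cv2.minAreaRect((W[k][:,:2]*1000).astype(np.float32));print(r,k.sum())
k=m&(u<335)&(u>170)&(v<175)
r=cv2.minAreaRect((W[k][:,:2]*1000).astype(np.float32));print(r,k.sum())
save(d,'w2z.png',(170,0,340,180),4) if 0 else save(d,'w2z.png',(170,0,340,180),3)
"
```

```text
[[0.408 0.398 0.066]
 [0.6   0.391 0.066]
 [0.582 0.165 0.066]
 [0.389 0.178 0.066]]
0.192 -2.1
0.227 -94.5
0.193 176.2
0.221 85.1
((493.0611572265625, 292.30694580078125), (230.59707641601562, 196.55462646484375), 85.50745391845703) 1924
((493.0738220214844, 292.4680480957031), (230.92025756835938, 196.55462646484375), 85.50745391845703) 18554
```

View pics/w2z.png

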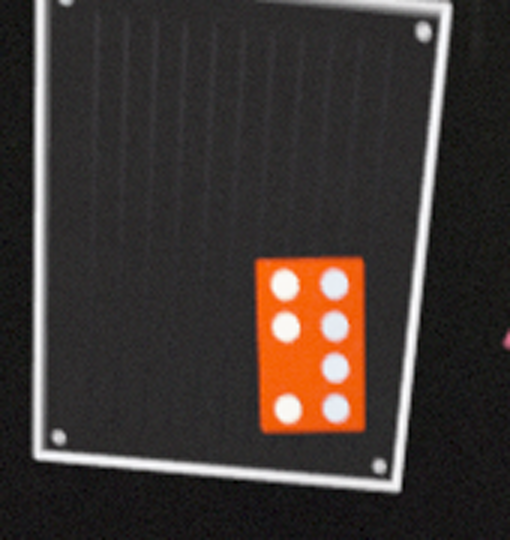

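Shaker: centre (0.493, 0.292), yaw −4.5°. Racks: A (0.598, 0.065), x axis at −1.6°; B (0.479, −0.065), 9.6°; C (0.653, −0.065), −10.4°. Orange rack: (0.534, 0.244), 1.2°. I take A first.

```bash
python3 -c "
from h import *
plan([.5976,.0648,.13],-1.6)"
```

```text
t 3.35 pos [0.5458 0.1707 0.449 ] toolx yaw 0.2 tilt z [-0.001  0.    -1.   ] F [-0.1 -0.5  0.3] w 0.0851
shift mm [ 51.6 106.1 319. ] dist 340 turn 1.8
```

```bash
python3 -c "
from h import *
d=grab('wrist');W=world(d)
print('blue');rects(d,W,(100,130,40),(125,255,255),.022,.034)
print('orange');rects(d,W,(0,150,80),(16,255,255),.09,.125)
m=(W[...,2]>.05)&(W[...,2]<.075)
v,u=np.mgrid[:420,:560]
k=m&(u<335)&(u>170)&(v<175)
print(cv2.minAreaRect((W[k][:,:2]*1000).astype(np.float32)))
plan([.5976,.0648,.13],-1.6)
"
```

```text
blue
px [308. 214.] n 1249 ctr [597.6  65. ] size [93.9 58.5] ang 88.4 zmed 0.0285
px [244. 277.] n 1048 ctr [478.8 -64. ] size [59.1 95.1] ang 9.6 zmed 0.0285
px [335. 278.] n 1045 ctr [652.6 -65.6] size [94.5 59. ] ang 79.7 zmed 0.0285
orange
px [272. 111.] n 1616 ctr [534.8 243.9] size [49.9 77.8] ang 1.2 zmed 0.1135
((493.2855224609375, 290.59716796875), (227.12103271484375, 196.02874755859375), 85.44774627685547)
t 3.40 pos [0.5464 0.1685 0.4489] toolx yaw 0.0 tilt z [-0.    -0.001 -1.   ] F [-0.  -0.5  0.7] w 0.0850
shift mm [ 51.3 103.4 319. ] dist 339 turn 1.6
```

Measurements agree (here the shaker is clipped by the picture edge). I go above A.

Request:
{"api": "arm_command", "payload": {"motion": [[[0.006, 0.0115, 0.035, 0.2], [0.006, 0.0115, 0.035, 0.2], [0.006, 0.0115, 0.035, 0.2], [0.006, 0.0115, 0.035, 0.2], [0.006, 0.0115, 0.035, 0.2], [0.006, 0.0115, 0.035, 0.2], [0.006, 0.0115, 0.035, 0.2], [0.006, 0.0115, 0.035, 0.2], [0.003, 0.0115, 0.039, 0], [0, 0, 0, 0], [0, 0, 0, 0], [0, 0, 0, 0]]]}}

```text
t: 4.4
ee_pos: [0.5971, 0.0649, 0.1319]
eef_rot: [-3.14, 0.046, -0.003]
force: [-0.1, 0.7, 1.4]
grip_width: 0.0848
```

```bash
python3 -c "
from h import *
plan([.5976,.0649,.024],-1.6)
d=grab('wrist');save(d,'w3.png')"
```

```text
t 4.40 pos [0.5971 0.0649 0.1319] toolx yaw -1.7 tilt z [ 0.002  0.001 -1.   ] F [-0.1  0.7  1.4] w 0.0848
shift mm [3.000e-01 1.000e-01 1.079e+02] dist 108 turn -0.1
```

View pics/w3.png

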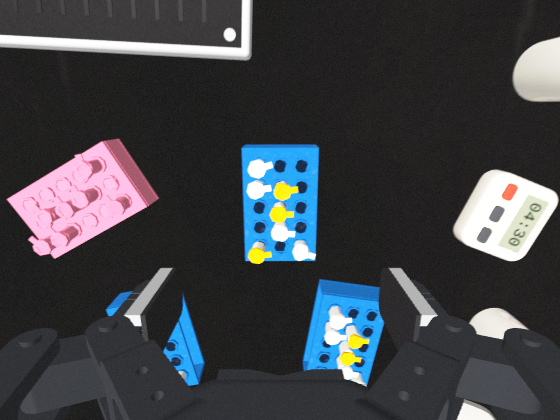

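The jaws are centred on A at (280,200). I descend and grip.

Request:
{"api": "arm_command", "payload": {"motion": [[[0, 0, 0.027, 0], [0, 0, 0.027, 0], [0, 0, 0.027, 0], [0, 0, 0.018, 0], [0, 0, 0.009, 0], [0, 0, 0, 0], [0, 0, 0, 0]]]}}

```text
t: 5.03
ee_pos: [0.5974, 0.0659, 0.024]
eef_rot: [-3.14, 0.043, -0.005]
force: [0.2, -0.4, -0.0]
grip_width: 0.0852
```

Request:
{"api": "arm_command", "payload": {"motion": [[[0, 0, 0, 0], [0, 0, 0, 0], [0, 0, 0, 0], [0, 0, 0, 0], [0, 0, 0, 0], [0, 0, 0, 0], [0, 0, 0, 0], [0, 0, 0, 0]]], "gripper": 0.04, "squeeze": 25}}

```text
t: 5.7
ee_pos: [0.596, 0.0648, 0.0222]
eef_rot: [-3.141, 0.045, 0.0]
force: [-0.3, -0.6, -0.9]
grip_width: 0.0399
```

Request:
{"api": "arm_command", "payload": {"motion": [[[0, 0, -0.01, 0], [0, 0, -0.03, 0], [0, 0, -0.03, 0], [0, 0, -0.03, 0], [0, 0, -0.035, 0], [0, 0, -0.035, 0], [0, 0, 0, 0]]]}}

```text
t: 6.28
ee_pos: [0.6005, 0.0669, 0.1999]
eef_rot: [-3.139, 0.044, -0.02]
force: [0.8, 0.9, -0.4]
grip_width: 0.0399
```

```bash
python3 -c "
from h import *
plan([.5453,.3425,.19],-4.5)
d=grab('wrist');save(d,'w4.png')"
```

```text
t 6.28 pos [0.6005 0.0669 0.1999] toolx yaw -1.6 tilt z [ 0.013  0.002 -1.   ] F [ 0.8  0.9 -0.4] w 0.0399
shift mm [ -63.1 -273.9    9.9] dist 281 turn 2.9
```

View pics/w4.png

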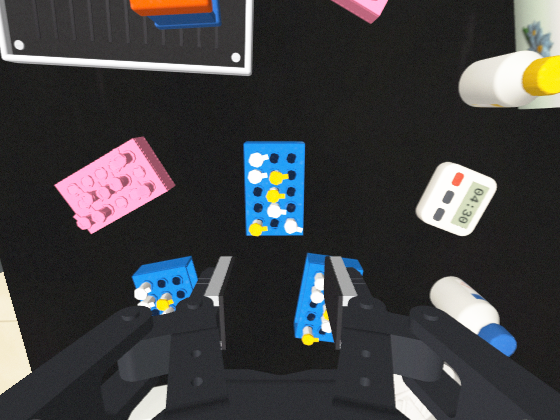

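The jaws shut to 40 mm without catching the rack, which still stands at (275,188). I check where the fingertips really are with the wrist depth image.

```bash
python3 -c "
from h import *
d=grab('wrist');W=world(d)
print('blue');rects(d,W,(100,130,40),(125,255,255),.022,.034)
s,R,y=yawinfo();print(s['ee_pos'],s['grip_width'])
T=(W-s['ee_pos'])@R*1000
for v in range(255,350,8):
  print(v,[tuple(np.round(T[v,u]).tolist()) for u in (205,215,225,230,335,345,352)])
save(d,'w4z.png',(120,240,440,420),2.4)
"
```

```text
blue
px [277. 185.] n 4138 ctr [597.3  64.4] size [94.1 58.6] ang 88.4 zmed 0.0285
px [311. 302.] n 1185 ctr [643.4 -63.9] size [94.7 41.1] ang 80.1 zmed 0.0283
px [168. 280.] n 1547 ctr [475.5 -42.6] size [58.9 49.9] ang 10.1 zmed 0.0284
px [355. 266.] n 73 ctr [680.6 -24.5] size [ 8.8 22.1] ang 55.4 zmed 0.0274
[0.59707918 0.06518153 0.19460761] 0.040229423405762015
255 [(-82.0, 82.0, 195.0), (-71.0, 82.0, 196.0), (-60.0, 82.0, 196.0), (-54.0, 82.0, 195.0), (65.0, 82.0, 195.0), (77.0, 82.0, 195.0), (85.0, 82.0, 195.0)]
263 [(-83.0, 92.0, 196.0), (-71.0, 91.0, 195.0), (-21.0, -12.0, -27.0), (-19.0, -12.0, -28.0), (25.0, -12.0, -28.0), (74.0, 85.0, 180.0), (82.0, 86.0, 182.0)]
271 [(-30.0, -8.0, -27.0), (-24.0, -12.0, -36.0), (-20.0, -12.0, -35.0), (-18.0, -12.0, -34.0), (24.0, -12.0, -36.0), (28.0, -12.0, -35.0), (33.0, -8.0, -27.0)]
279 [(-29.0, -8.0, -34.0), (-23.0, -12.0, -42.0), (-19.0, -12.0, -42.0), (-18.0, -10.0, -37.0), (23.0, -12.0, -42.0), (27.0, -11.0, -41.0), (31.0, -8.0, -35.0)]
287 [(-27.0, -8.0, -41.0), (-22.0, -12.0, -48.0), (-18.0, -12.0, -48.0), (-18.0, -7.0, -38.0
[... 476 characters left out ...]
.0), (22.0, -3.0, -50.0), (24.0, -8.0, -57.0), (24.0, -13.0, -65.0)]
319 [(-21.0, -13.0, -69.0), (-18.0, -12.0, -68.0), (-18.0, -1.0, -52.0), (-18.0, 6.0, -41.0), (22.0, 0.0, -50.0), (23.0, -7.0, -60.0), (24.0, -13.0, -69.0)]
327 [(-20.0, -13.0, -73.0), (-16.0, -17.0, -79.0), (-18.0, 1.0, -53.0), (-18.0, 8.0, -43.0), (22.0, 3.0, -51.0), (19.0, -17.0, -79.0), (23.0, -13.0, -73.0)]
335 [(-18.0, -18.0, -83.0), (-15.0, -18.0, -84.0), (-18.0, 5.0, -53.0), (-58.0, 188.0, 196.0), (22.0, 5.0, -52.0), (18.0, -18.0, -84.0), (20.0, -18.0, -84.0)]
343 [(-17.0, -18.0, -87.0), (-14.0, -18.0, -87.0), (-18.0, 8.0, -53.0), (-59.0, 200.0, 196.0), (22.0, 8.0, -53.0), (17.0, -19.0, -88.0), (20.0, -18.0, -87.0)]
```

View pics/w4z.png

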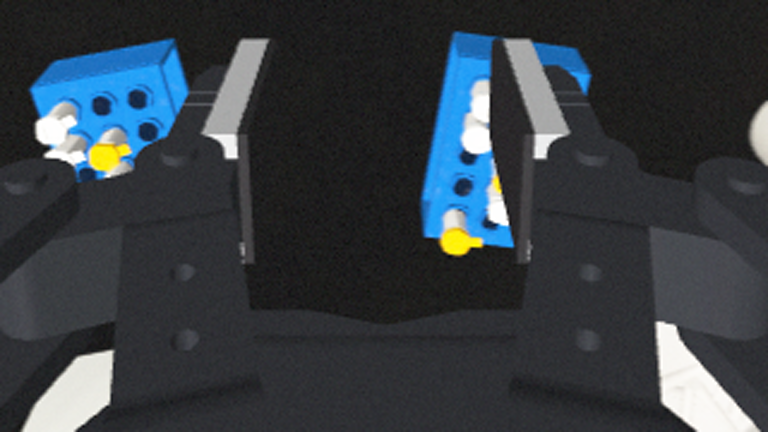

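The wrist depth puts the fingertips about 27–35 mm behind the reported TCP, not 14 mm ahead of it. The depth of the table and the pixel spacing of the fingers both give this, and it explains the miss. I'll go deeper, in steps, watching the force and checking with the side camera.

Request:
{"api": "arm_command", "payload": {"motion": [[[0, 0, 0.03, 0], [0, 0, 0.03, 0], [0, 0, 0.03, 0], [0, 0, 0.03, 0], [0, 0, 0.025, 0], [0, 0, 0.025, 0], [0, 0, 0, 0], [0, 0, 0, 0]]], "gripper": 0.085}}

```text
t: 7.05
ee_pos: [0.5937, 0.0645, 0.0203]
eef_rot: [3.14, -0.044, -0.008]
force: [0.4, -0.6, 0.9]
grip_width: 0.0851
```

```bash
python3 -c "
from h import *
plan([.5976,.0649,-.019],-1.6)
d=grab('side');save(d,'s5.png',(200,120,400,270),4);d=grab('wrist');save(d,'w5.png')"
```

```text
t 7.05 pos [0.5937 0.0645 0.0203] toolx yaw -1.6 tilt z [-0.005 -0.001 -1.   ] F [ 0.4 -0.6  0.9] w 0.0851
shift mm [ 4.1 -0.6 39.2] dist 39 turn 0.0
```

View pics/s5.png

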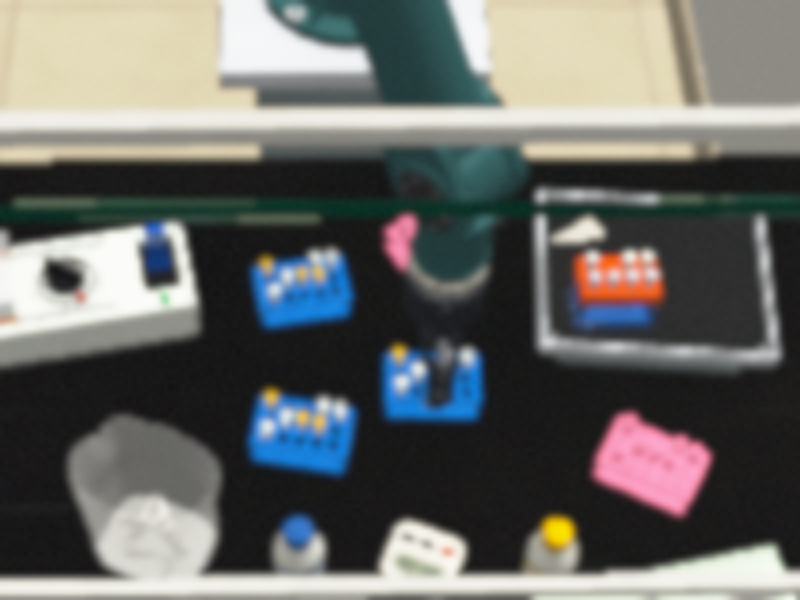

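View pics/w5.png

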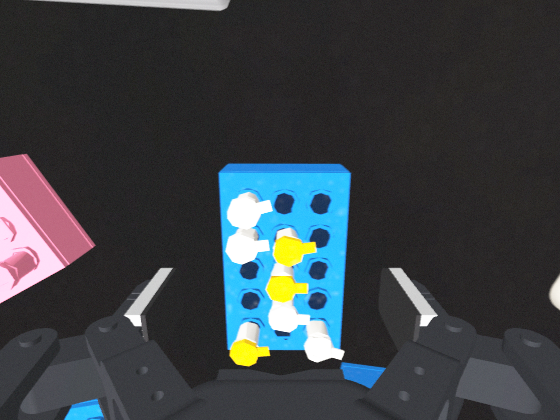

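The side view confirms that the fingertips stay above A's deck at this height. I descend the remaining 39 mm.

Request:
{"api": "arm_command", "payload": {"motion": [[[0, 0, 0.01, 0], [0, 0, 0.01, 0], [0, 0, 0.01, 0], [0, 0, 0.009, 0], [0, 0, 0, 0], [0, 0, 0, 0], [0, 0, 0, 0]]]}}

```text
t: 7.73
ee_pos: [0.596, 0.065, -0.0169]
eef_rot: [-3.141, 0.044, 0.0]
force: [-0.6, 0.4, -0.3]
grip_width: 0.085
```

Request:
{"api": "arm_command", "payload": {"motion": [[[0, 0, 0, 0], [0, 0, 0, 0], [0, 0, 0, 0], [0, 0, 0, 0], [0, 0, 0, 0], [0, 0, 0, 0], [0, 0, 0, 0], [0, 0, 0, 0]]], "gripper": 0.04, "squeeze": 25}}

```text
t: 8.4
ee_pos: [0.5963, 0.0649, -0.0163]
eef_rot: [3.141, -0.045, 0.001]
force: [-1.3, 0.0, 6.0]
grip_width: 0.0588
```

```bash
python3 -c "
from h import *
plan([.5976,.0649,-.019],-1.6)
d=grab('wrist');save(d,'w6.png')"
```

```text
t 8.40 pos [ 0.5963  0.0649 -0.0163] toolx yaw -1.6 tilt z [ 0.001 -0.    -1.   ] F [-1.3  0.   6. ] w 0.0588
shift mm [1.3 0.  2.7] dist 3 turn -0.0
```

View pics/w6.png

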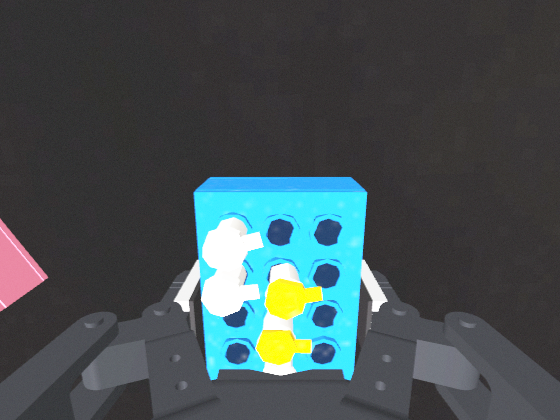

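Gripped at 58.8 mm. I lift and look.

Request:
{"api": "arm_command", "payload": {"motion": [[[0, 0, -0.01, 0], [0, 0, -0.02, 0], [0, 0, -0.03, 0], [0, 0, -0.03, 0], [0, 0, -0.03, 0], [0, 0, -0.03, 0], [0, 0, -0.03, 0], [0, 0, 0, 0], [0, 0, 0, 0], [0, 0, 0, 0]]]}}

```text
t: 9.28
ee_pos: [0.5952, 0.0642, 0.1628]
eef_rot: [3.141, -0.045, -0.002]
force: [-0.2, 0.5, -1.0]
grip_width: 0.059
```

```bash
python3 -c "
from h import *
plan([.5453,.3425,.162],-4.5)
d=grab('wrist');save(d,'w7.png')"
```

```text
t 9.28 pos [0.5952 0.0642 0.1628] toolx yaw -1.6 tilt z [-0.001 -0.001 -1.   ] F [-0.2  0.5 -1. ] w 0.0590
shift mm [ -57.9 -276.8    0.6] dist 283 turn 2.9
```

View pics/w7.png

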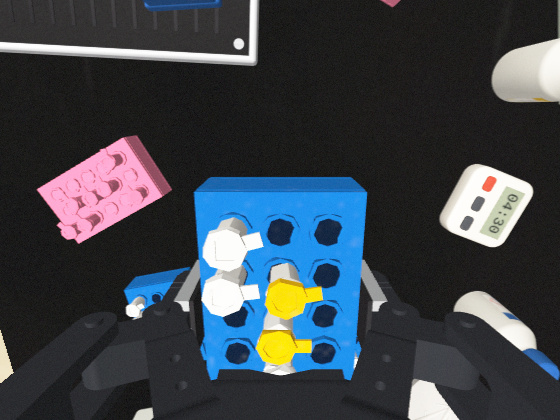

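Rack held. I carry it to Q2.

Request:
{"api": "arm_command", "payload": {"motion": [[[-0.0058, -0.0277, 0, 0], [-0.0058, -0.0277, 0, 0], [-0.0058, -0.0277, 0, 0], [-0.0058, -0.0277, 0, 0], [-0.0058, -0.0277, 0, 0], [-0.0058, -0.0277, 0, 0], [-0.0058, -0.0277, 0, 0], [-0.0058, -0.0277, 0, 0], [-0.0058, -0.0277, 0, 0], [-0.0058, -0.0277, 0, 0], [0, 0, 0, 1.5], [0, 0, 0, 1.4], [0, 0, 0, 0], [0, 0, 0, 0], [0, 0, 0, 0]]]}}

```text
t: 10.58
ee_pos: [0.5463, 0.3412, 0.1624]
eef_rot: [3.137, -0.127, -0.001]
force: [0.8, 0.8, -0.2]
grip_width: 0.0587
```

```bash
python3 -c "
from h import *
plan([.5453,.3425,.046],-4.5)
d=grab('wrist');save(d,'w8.png')"
```

```text
t 10.58 pos [0.5463 0.3412 0.1624] toolx yaw -4.6 tilt z [-0.001 -0.002 -1.   ] F [ 0.8  0.8 -0.2] w 0.0587
shift mm [ -1.1  -1.4 116.4] dist 116 turn -0.1
```

View pics/w8.png

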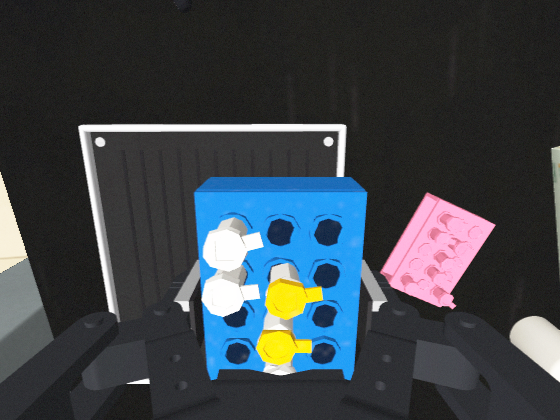

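Request:
{"api": "arm_command", "payload": {"motion": [[[0, 0, 0.025, 0], [0, 0, 0.025, 0], [0, 0, 0.025, 0], [0, 0, 0.02, 0], [0, 0, 0.01, 0], [0, 0, 0.006, 0], [0, 0, 0.006, 0], [0, 0, 0, 0], [0, 0, 0, 0], [0, 0, 0, 0]]]}}

```text
t: 11.47
ee_pos: [0.5466, 0.344, 0.0473]
eef_rot: [-3.138, 0.124, -0.002]
force: [0.5, 0.7, -1.3]
grip_width: 0.0589
```

Request:
{"api": "arm_command", "payload": {"motion": [[[0, 0, 0, 0], [0, 0, 0, 0], [0, 0, 0, 0], [0, 0, 0, 0]]], "gripper": 0.085}}

```text
t: 11.8
ee_pos: [0.5461, 0.3435, 0.0466]
eef_rot: [-3.139, 0.124, -0.001]
force: [-0.1, -0.3, 0.3]
grip_width: 0.0853
```

Request:
{"api": "arm_command", "payload": {"motion": [[[0, 0, -0.015, 0], [0, 0, -0.03, 0], [0, 0, -0.03, 0], [0, 0, -0.03, 0], [0, 0, -0.03, 0], [0, 0, -0.03, 0], [0, 0, -0.03, 0], [0, 0, 0, 0], [0, 0, 0, 0]]]}}

```text
t: 12.55
ee_pos: [0.5468, 0.3446, 0.2447]
eef_rot: [-3.136, 0.124, -0.007]
force: [0.5, 0.4, -0.7]
grip_width: 0.085
```

```bash
python3 -c "
from h import *
plan([.5348,.2439,.17],1.2)
d=grab('wrist');save(d,'w9.png');W=world(d)
rects(d,W,(100,130,40),(125,255,255),.08,.095)
rects(d,W,(0,150,80),(16,255,255),.09,.125)"
```

```text
t 12.55 pos [0.5468 0.3446 0.2447] toolx yaw -4.5 tilt z [ 0.005  0.003 -1.   ] F [ 0.5  0.4 -0.7] w 0.0850
shift mm [ -4.3 101.6  74.3] dist 126 turn -5.7
px [279. 196.] n 4720 ctr [546.2 334.6] size [111.9  58.8] ang 85.4 zmed 0.0885
px [273. 293.] n 2712 ctr [534.5 244.6] size [49.9 78.9] ang 1.3 zmed 0.1134
```

View pics/w9.png

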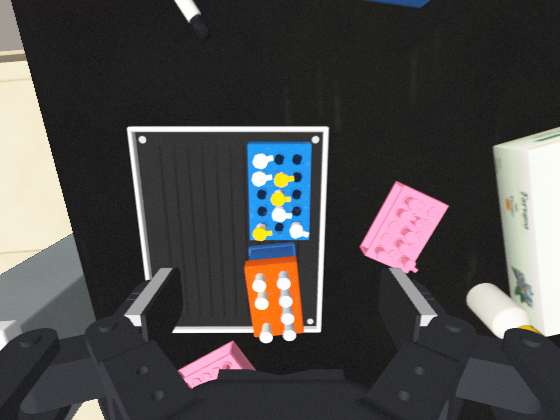

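A stands flat on the platform at (280,190). Next the orange rack.

Request:
{"api": "arm_command", "payload": {"motion": [[[-0.001, 0.025, 0.018, 0], [-0.001, 0.025, 0.018, 0], [-0.001, 0.025, 0.018, 0], [-0.001, 0.026, 0.018, 0], [0, 0, 0, -2.9], [0, 0, 0, -2.8], [0, 0, 0, 0], [0, 0, 0, 0], [0, 0, 0, 0]]]}}

```text
t: 13.35
ee_pos: [0.5335, 0.2432, 0.1688]
eef_rot: [3.141, 0.032, -0.002]
force: [1.2, 0.0, 0.3]
grip_width: 0.0851
```

```bash
python3 -c "
from h import *
plan([.5346,.2442,.066],1.2)
d=grab('wrist');save(d,'w10.png')"
```

```text
t 13.35 pos [0.5335 0.2432 0.1688] toolx yaw 1.2 tilt z [-0.001 -0.    -1.   ] F [1.2 0.  0.3] w 0.0851
shift mm [  1.3  -1.  102.7] dist 103 turn -0.0
```

View pics/w10.png

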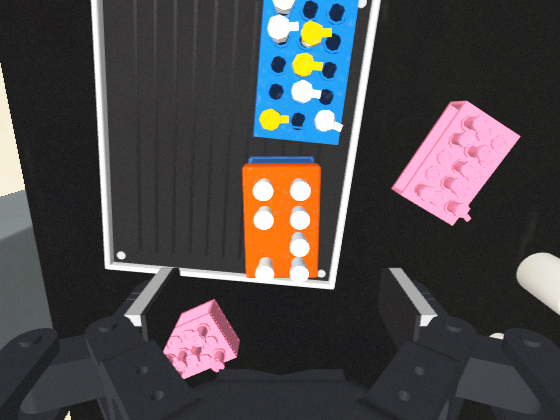

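Request:
{"api": "arm_command", "payload": {"motion": [[[0.001, -0.001, 0.025, 0], [0, 0, 0.025, 0], [0, 0, 0.025, 0], [0, 0, 0.018, 0], [0, 0, 0.01, 0], [0, 0, 0, 0], [0, 0, 0, 0], [0, 0, 0, 0]]]}}

```text
t: 14.07
ee_pos: [0.5357, 0.2449, 0.0673]
eef_rot: [-3.14, -0.032, -0.003]
force: [-0.3, -0.4, 0.5]
grip_width: 0.085
```

Request:
{"api": "arm_command", "payload": {"motion": [[[0, 0, 0, 0], [0, 0, 0, 0], [0, 0, 0, 0], [0, 0, 0, 0], [0, 0, 0, 0], [0, 0, 0, 0], [0, 0, 0, 0], [0, 0, 0, 0]]], "gripper": 0.035, "squeeze": 30}}

```text
t: 14.73
ee_pos: [0.5355, 0.2443, 0.0672]
eef_rot: [-3.141, -0.032, -0.002]
force: [-0.2, -1.3, 5.4]
grip_width: 0.0496
```

Request:
{"api": "arm_command", "payload": {"motion": [[[0, 0, -0.01, 0], [0, 0, -0.02, 0], [0, 0, -0.025, 0], [0, 0, -0.025, 0], [0, 0, -0.025, 0], [0, 0, -0.025, 0], [0, 0, 0, 0], [0, 0, 0, 0]]]}}

```text
t: 15.4
ee_pos: [0.5356, 0.2445, 0.1979]
eef_rot: [-3.14, -0.032, -0.005]
force: [0.1, 0.1, -1.0]
grip_width: 0.0497
```

```bash
python3 -c "
from h import *
plan([.6,.05,.2],0)
d=grab('wrist');save(d,'w11.png')"
```

```text
t 15.40 pos [0.5356 0.2445 0.1979] toolx yaw 1.2 tilt z [ 0.003  0.001 -1.   ] F [ 0.1  0.1 -1. ] w 0.0497
shift mm [ 60.4 195.7  -2.1] dist 205 turn 1.2
```

View pics/w11.png

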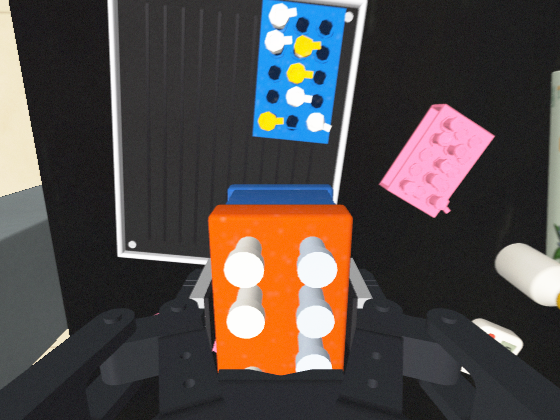

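Orange rack held. I carry it to A's old place (0.61, 0.06).

Request:
{"api": "arm_command", "payload": {"motion": [[[0.009, 0.023, 0, 0], [0.009, 0.023, 0, 0], [0.009, 0.023, 0, 0], [0.009, 0.023, 0, 0], [0.009, 0.023, 0, 0], [0.009, 0.023, 0, 0], [0.009, 0.023, 0, 0], [0.009, 0.023, 0, 0], [0, 0, 0, 0], [0, 0, 0, 0], [0, 0, 0, 0]]]}}

```text
t: 16.37
ee_pos: [0.6094, 0.0621, 0.1949]
eef_rot: [-3.141, -0.033, 0.004]
force: [0.6, 0.4, -2.1]
grip_width: 0.0495
```

```bash
python3 -c "
from h import *
plan([.61,.06,.009],0)
d=grab('wrist');save(d,'w12.png')"
```

```text
t 16.37 pos [0.6094 0.0621 0.1949] toolx yaw 1.2 tilt z [-0.003  0.001 -1.   ] F [ 0.6  0.4 -2.1] w 0.0495
shift mm [  1.1   2.2 185.9] dist 186 turn 1.2
```

View pics/w12.png

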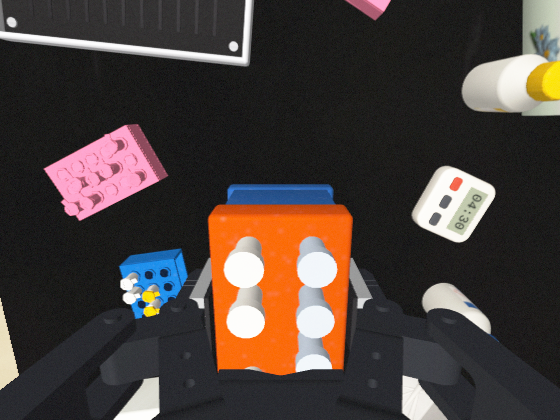

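```bash
python3 -c "
from h import *
d=grab('side');save(d,'s12.png',(170,140,420,280),3)"
```

```text
(no output)
```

View pics/s12.png

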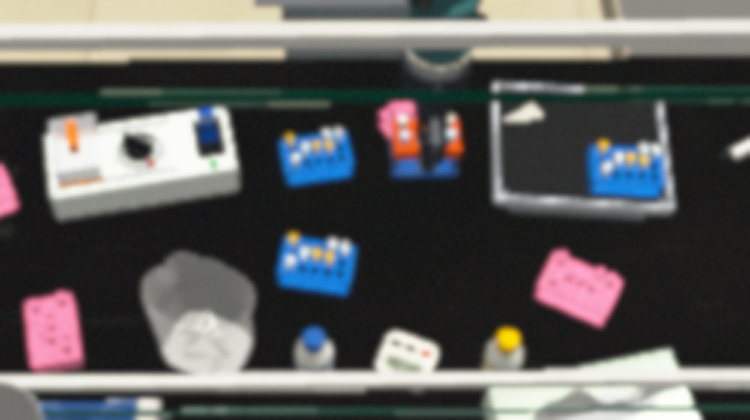

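B and C look unmoved and the spot is free. I set the orange rack down.

Request:
{"api": "arm_command", "payload": {"motion": [[[0, 0.001, 0.03, 0], [0, 0.001, 0.03, 0], [0, 0, 0.03, 0], [0, 0, 0.03, 0], [0, 0, 0.03, 0], [0, 0, 0.02, 0], [0, 0, 0.01, 0], [0, 0, 0.005, 0], [0, 0, 0, 0], [0, 0, 0, 0], [0, 0, 0, 0]]]}}

```text
t: 17.38
ee_pos: [0.6119, 0.0601, 0.0127]
eef_rot: [-3.141, -0.033, -0.004]
force: [0.8, -0.0, -0.1]
grip_width: 0.0496
```

Request:
{"api": "arm_command", "payload": {"motion": [[[0, 0, 0, 0], [0, 0, 0, 0], [0, 0, 0, 0], [0, 0, 0, 0]]], "gripper": 0.085}}

```text
t: 17.72
ee_pos: [0.611, 0.0595, 0.0118]
eef_rot: [-3.141, -0.032, -0.001]
force: [1.2, 0.3, -0.2]
grip_width: 0.085
```

Request:
{"api": "arm_command", "payload": {"motion": [[[0, 0, -0.015, 0], [0, 0, -0.03, 0], [0, 0, -0.03, 0], [0, 0, -0.03, 0], [0, 0, -0.03, 0], [0, 0, -0.03, 0], [0, 0, -0.03, 0], [0, 0, -0.03, 0], [0, 0, -0.03, 0], [0, 0, 0, 0], [0, 0, 0, 0], [0, 0, 0, 0]]]}}

```text
t: 18.72
ee_pos: [0.61, 0.0591, 0.2658]
eef_rot: [3.141, 0.032, -0.001]
force: [-1.5, -0.3, -0.3]
grip_width: 0.0852
```

```bash
python3 -c "
from h import *
d=grab('wrist');save(d,'w13.png');W=world(d)
rects(d,W,(100,130,40),(125,255,255),.022,.034)
rects(d,W,(0,150,80),(16,255,255),.04,.065)
plan([.4788,-.0645,.13],9.6)
"
```

```text
px [182. 259.] n 1834 ctr [479.  -64.7] size [59.4 94.4] ang 9.9 zmed 0.0285
px [311. 265.] n 2240 ctr [652.4 -65.8] size [94.7 58.8] ang 79.7 zmed 0.0285
px [281. 177.] n 2351 ctr [612.3  60.4] size [49.6 77.1] ang 1.2 zmed 0.0536
t 18.77 pos [0.6097 0.0589 0.2649] toolx yaw 1.2 tilt z [-0.002 -0.001 -1.   ] F [-0.5  1.  -0.6] w 0.0852
shift mm [-133.   120.6  135.4] dist 225 turn -8.4
```

View pics/w13.png

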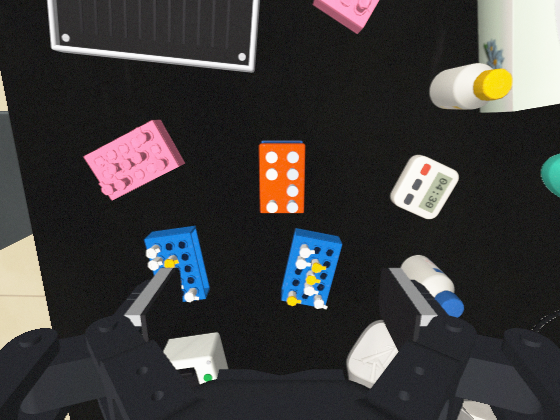

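Orange rack stands upright at (283,177). Next B.

Request:
{"api": "arm_command", "payload": {"motion": [[[-0.019, 0.0172, 0.019, 0], [-0.019, 0.0172, 0.019, 0], [-0.019, 0.0172, 0.019, 0], [-0.019, 0.0172, 0.019, 0], [-0.019, 0.0172, 0.019, 0], [-0.019, 0.0172, 0.019, 0], [-0.019, 0.0172, 0.019, 0], [0, 0, 0, -4.2], [0, 0, 0, -4.3], [0, 0, 0, 0], [0, 0, 0, 0], [0, 0, 0, 0]]]}}

```text
t: 19.77
ee_pos: [0.48, -0.0633, 0.1328]
eef_rot: [-3.13, -0.263, 0.001]
force: [-0.5, 0.7, -0.1]
grip_width: 0.0853
```

```bash
python3 -c "
from h import *
d=grab('wrist');save(d,'w14.png');W=world(d)
rects(d,W,(100,130,40),(125,255,255),.022,.034)
plan([.4789,-.0647,-.018],9.7)
"
```

```text
px [452.  69.] n 126 ctr [591.6  59.1] size [ 5.  75.6] ang 1.7 zmed 0.0271
px [279. 199.] n 6103 ctr [478.6 -64.8] size [58.6 94.1] ang 9.6 zmed 0.0285
px [474. 233.] n 5212 ctr [652.2 -65.9] size [93.9 60.9] ang 79.6 zmed 0.0284
t 19.82 pos [ 0.4802 -0.0632  0.133 ] toolx yaw 9.6 tilt z [-0.  0. -1.] F [-0.2 -0.2 -0.3] w 0.0852
shift mm [ -1.5   1.3 151. ] dist 151 turn -0.1
```

View pics/w14.png

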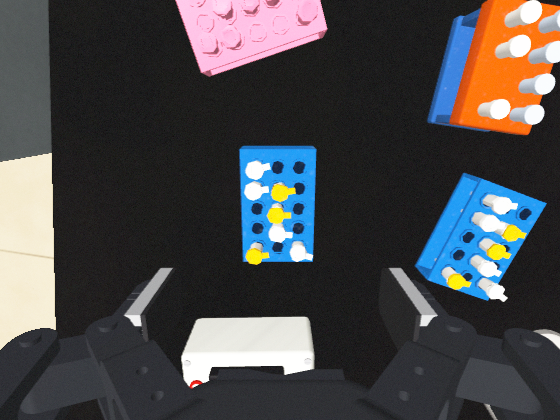

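Request:
{"api": "arm_command", "payload": {"motion": [[[-0.0015, 0.001, 0.03, 0], [0, 0, 0.03, 0], [0, 0, 0.03, 0], [0, 0, 0.025, 0], [0, 0, 0.015, 0], [0, 0, 0.01, 0], [0, 0, 0.01, 0], [0, 0, 0, 0], [0, 0, 0, 0], [0, 0, 0, 0]]]}}

```text
t: 20.65
ee_pos: [0.4794, -0.0645, -0.0164]
eef_rot: [3.13, 0.265, 0.001]
force: [-0.6, 0.0, -0.5]
grip_width: 0.0851
```

Request:
{"api": "arm_command", "payload": {"motion": [[[0, 0, 0, 0], [0, 0, 0, 0], [0, 0, 0, 0], [0, 0, 0, 0], [0, 0, 0, 0], [0, 0, 0, 0], [0, 0, 0, 0], [0, 0, 0, 0]]], "gripper": 0.04, "squeeze": 25}}

```text
t: 21.32
ee_pos: [0.4792, -0.065, -0.016]
eef_rot: [3.13, 0.264, 0.002]
force: [-0.7, 0.2, 5.5]
grip_width: 0.0588
```

Request:
{"api": "arm_command", "payload": {"motion": [[[0, 0, -0.01, 0], [0, 0, -0.02, 0], [0, 0, -0.03, 0], [0, 0, -0.03, 0], [0, 0, -0.03, 0], [0, 0, -0.03, 0], [0, 0, -0.03, 0], [0, 0, 0, 0], [0, 0, 0, 0], [0, 0, 0, 0]]]}}

```text
t: 22.15
ee_pos: [0.478, -0.0653, 0.1628]
eef_rot: [3.13, 0.264, -0.002]
force: [-0.6, -0.1, -1.4]
grip_width: 0.0591
```

```bash
python3 -c "
from h import *
plan([.4494,.350,.162],-4.5)
"
```

```text
t 22.15 pos [ 0.478  -0.0653  0.1628] toolx yaw 9.6 tilt z [-0.001 -0.001 -1.   ] F [-0.6 -0.1 -1.4] w 0.0591
shift mm [  41.3 -414.3    0.6] dist 416 turn 14.1
```

Request:
{"api": "arm_command", "payload": {"motion": [[[0.0035, -0.0345, 0, 0], [0.0035, -0.0345, 0, 0], [0.0035, -0.0345, 0, 0], [0.0035, -0.0345, 0, 0], [0.0035, -0.0345, 0, 0], [0.0035, -0.0345, 0, 0], [0.0035, -0.0345, 0, 0], [0.0035, -0.0345, 0, 0], [0.0035, -0.0345, 0, 0], [0.0035, -0.0345, 0, 0], [0.0035, -0.0345, 0, 0], [0.0035, -0.0345, 0, 0], [0, 0, 0, 4.7], [0, 0, 0, 4.7], [0, 0, 0, 4.7], [0, 0, 0, 0], [0, 0, 0, 0], [0, 0, 0, 0]]]}}

```text
t: 23.65
ee_pos: [0.4502, 0.3497, 0.1621]
eef_rot: [3.138, -0.119, -0.002]
force: [-0.3, -0.4, -0.8]
grip_width: 0.059
```

```bash
python3 -c "
from h import *
plan([.4494,.350,.046],-4.5)
d=grab('wrist');save(d,'w15.png')
"
```

```text
t 23.65 pos [0.4502 0.3497 0.1621] toolx yaw -4.3 tilt z [-0.002 -0.001 -1.   ] F [-0.3 -0.4 -0.8] w 0.0590
shift mm [ -0.6  -0.4 116.1] dist 116 turn 0.2
```

View pics/w15.png

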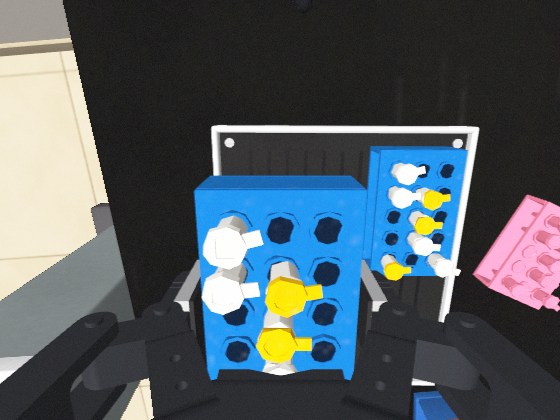

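Request:
{"api": "arm_command", "payload": {"motion": [[[0, 0, 0.025, 0], [0, 0, 0.025, 0], [0, 0, 0.025, 0], [0, 0, 0.02, 0], [0, 0, 0.01, 0], [0, 0, 0.006, 0], [0, 0, 0.006, 0], [0, 0, 0, 0], [0, 0, 0, 0], [0, 0, 0, 0]]]}}

```text
t: 24.53
ee_pos: [0.4513, 0.351, 0.0471]
eef_rot: [-3.138, 0.121, -0.002]
force: [0.9, 0.1, -1.0]
grip_width: 0.0589
```

Request:
{"api": "arm_command", "payload": {"motion": [[[0, 0, 0, 0], [0, 0, 0, 0], [0, 0, 0, 0], [0, 0, 0, 0]]], "gripper": 0.08}}

```text
t: 24.87
ee_pos: [0.4509, 0.3505, 0.0466]
eef_rot: [-3.139, 0.121, -0.001]
force: [-1.3, 0.6, -0.1]
grip_width: 0.0799
```

Request:
{"api": "arm_command", "payload": {"motion": [[[0, 0, -0.015, 0], [0, 0, -0.03, 0], [0, 0, -0.03, 0], [0, 0, -0.03, 0], [0, 0, -0.03, 0], [0, 0, -0.03, 0], [0, 0, -0.03, 0], [0, 0, -0.03, 0], [0, 0, -0.03, 0], [0, 0, 0, 0], [0, 0, 0, 0]]]}}

```text
t: 25.78
ee_pos: [0.4514, 0.3513, 0.3033]
eef_rot: [-3.137, 0.121, -0.006]
force: [-0.4, 0.1, -0.8]
grip_width: 0.0798
```

```bash
python3 -c "
from h import *
d=grab('wrist');save(d,'w16.png');W=world(d)
rects(d,W,(100,130,40),(125,255,255),.08,.095)
rects(d,W,(100,130,40),(125,255,255),.022,.034)
plan([.6524,-.0657,.13],-10.3)
d=grab('side');save(d,'s16.png',(170,140,420,280),3)
"
```

```text
px [280. 177.] n 3318 ctr [452.  351.2] size [93.9 58.5] ang 85.5 zmed 0.0885
px [363. 177.] n 3235 ctr [547.1 343.5] size [93.3 59.1] ang 85.5 zmed 0.0885
px [455.   9.] n 287 ctr [670.3 520.6] size [ 5.8 82.7] ang 75.1 zmed 0.0284
t 25.83 pos [0.4507 0.3501 0.3015] toolx yaw -4.4 tilt z [ 0.001 -0.    -1.   ] F [ 0.5 -0.5 -0.9] w 0.0799
shift mm [233.1 399.  171.7] dist 493 turn 5.9
```

View pics/w16.png

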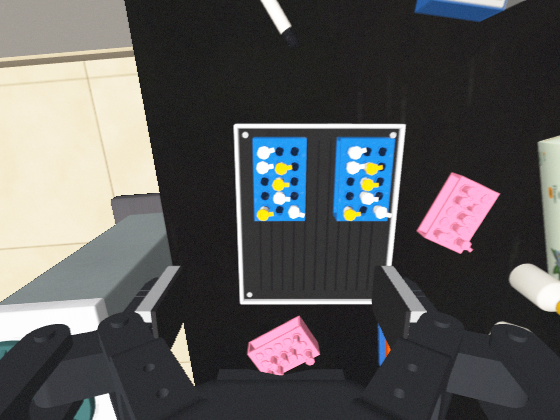

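View pics/s16.png

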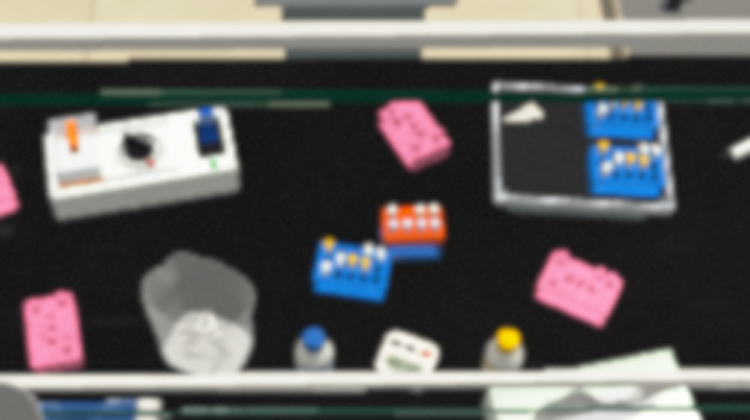

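Both racks on the platform are flat. C has been knocked about 4 cm towards the orange rack, now at crop (352,268), so I measure it again from above.

Request:
{"api": "arm_command", "payload": {"motion": [[[0.0205, 0.032, 0, 0], [0.0205, 0.032, 0, 0], [0.0205, 0.032, 0, 0], [0.0205, 0.032, 0, 0], [0.0205, 0.032, 0, 0], [0.0205, 0.032, 0, 0], [0.0205, 0.032, 0, 0], [0.0205, 0.032, 0, 0], [0.0205, 0.032, 0, 0], [0.0205, 0.032, 0, 0], [0.0205, 0.032, 0, 0], [0, 0, 0, 2], [0, 0, 0, 0], [0, 0, 0, 0]]], "gripper": 0.085}}

```text
t: 27.05
ee_pos: [0.6473, -0.018, 0.2991]
eef_rot: [-3.136, 0.175, 0.006]
force: [-0.4, 0.5, -0.6]
grip_width: 0.085
```

```bash
python3 -c "
from h import *
d=grab('wrist');save(d,'w17.png');W=world(d)
rects(d,W,(100,130,40),(125,255,255),.022,.034)
rects(d,W,(0,150,80),(16,255,255),.04,.065)
plan([.6524,-.02,.13],-10.3)
"
```

```text
px [292. 170.] n 2578 ctr [661.9 -19.7] size [93.9 58.6] ang 79.6 zmed 0.0285
px [243. 111.] n 2328 ctr [612.4  59.8] size [50.2 77.7] ang 1.1 zmed 0.0536
t 27.10 pos [ 0.6472 -0.0166  0.2997] toolx yaw -6.3 tilt z [-0.003  0.001 -1.   ] F [-0.2 -0.5  0.1] w 0.0851
shift mm [  6.1   2.9 169.7] dist 170 turn 4.0
```

View pics/w17.png

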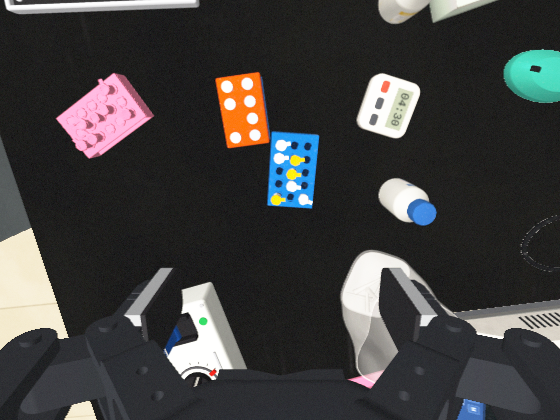

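C is at (0.662, −0.020), −10.4°. I go for it.

Request:
{"api": "arm_command", "payload": {"motion": [[[0.005, 0.001, 0.03, 0], [0.005, 0.001, 0.03, 0], [0.0045, 0, 0.03, 0], [0, 0, 0.03, 0], [0, 0, 0.03, 0], [0, 0, 0.02, 2], [0, 0, 0, 2.1], [0, 0, 0, 0], [0, 0, 0, 0], [0, 0, 0, 0]]]}}

```text
t: 27.93
ee_pos: [0.663, -0.0201, 0.1321]
eef_rot: [-3.128, 0.284, -0.002]
force: [0.2, 0.6, -0.2]
grip_width: 0.085
```

```bash
python3 -c "
from h import *
d=grab('wrist');save(d,'w18.png');W=world(d)
rects(d,W,(100,130,40),(125,255,255),.022,.034)
plan([.6619,-.02,-.018],-10.4)
"
```

```text
px [275. 190.] n 6140 ctr [661.7 -19.9] size [94.4 58.6] ang 79.7 zmed 0.0285
t 27.98 pos [ 0.6632 -0.0205  0.1323] toolx yaw -10.4 tilt z [ 0.002  0.    -1.   ] F [-0.2  0.6  0.8] w 0.0849
shift mm [-1.600e+00 -1.000e-01  1.503e+02] dist 150 turn 0.0
```

View pics/w18.png

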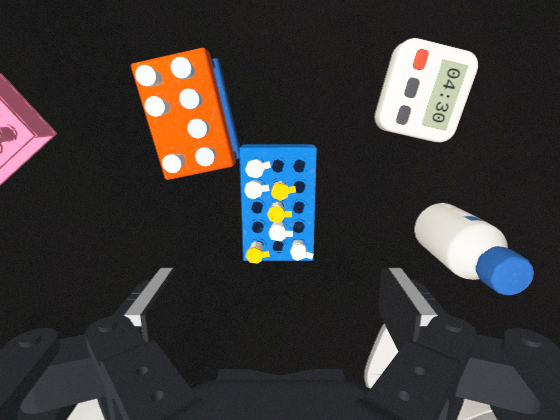

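Request:
{"api": "arm_command", "payload": {"motion": [[[-0.001, 0, 0.03, 0], [0, 0, 0.03, 0], [0, 0, 0.03, 0], [0, 0, 0.025, 0], [0, 0, 0.015, 0], [0, 0, 0.01, 0], [0, 0, 0.009, 0], [0, 0, 0, 0], [0, 0, 0, 0], [0, 0, 0, 0]]]}}

```text
t: 28.82
ee_pos: [0.6628, -0.0212, -0.0165]
eef_rot: [-3.128, 0.288, -0.004]
force: [0.3, 0.5, -1.1]
grip_width: 0.0844
```

Request:
{"api": "arm_command", "payload": {"motion": [[[0, 0, 0, 0], [0, 0, 0, 0], [0, 0, 0, 0], [0, 0, 0, 0], [0, 0, 0, 0], [0, 0, 0, 0], [0, 0, 0, 0], [0, 0, 0, 0]]], "gripper": 0.04, "squeeze": 25}}

```text
t: 29.48
ee_pos: [0.6622, -0.0215, -0.0166]
eef_rot: [3.128, -0.288, 0.002]
force: [-1.0, -0.3, 5.7]
grip_width: 0.0591
```

Request:
{"api": "arm_command", "payload": {"motion": [[[0, 0, -0.01, 0], [0, 0, -0.02, 0], [0, 0, -0.03, 0], [0, 0, -0.03, 0], [0, 0, -0.03, 0], [0, 0, -0.03, 0], [0, 0, -0.03, 0], [0, 0, 0, 0], [0, 0, 0, 0], [0, 0, 0, 0]]]}}

```text
t: 30.32
ee_pos: [0.6607, -0.0218, 0.1618]
eef_rot: [3.128, -0.288, -0.002]
force: [0.1, -0.6, -0.1]
grip_width: 0.0588
```

```bash
python3 -c "
from h import *
plan([.4415,.2425,.162],-4.5)
"
```

```text
t 30.32 pos [ 0.6607 -0.0218  0.1618] toolx yaw -10.5 tilt z [-0.001 -0.001 -1.   ] F [ 0.1 -0.6 -0.1] w 0.0588
shift mm [-2.638e+02 -2.198e+02 -1.000e-01] dist 343 turn -6.0
```

Request:
{"api": "arm_command", "payload": {"motion": [[[-0.0264, -0.022, 0, 0], [-0.0264, -0.022, 0, 0], [-0.0264, -0.022, 0, 0], [-0.0264, -0.022, 0, 0], [-0.0264, -0.022, 0, 0], [-0.0264, -0.022, 0, 0], [-0.0264, -0.022, 0, 0], [-0.0264, -0.022, 0, 0], [-0.0264, -0.022, 0, 0], [-0.0264, -0.022, 0, 0], [0, 0, 0, -3], [0, 0, 0, -3], [0, 0, 0, 0], [0, 0, 0, 0], [0, 0, 0, 0]]]}}

```text
t: 31.57
ee_pos: [0.4419, 0.2422, 0.1613]
eef_rot: [3.138, -0.127, -0.003]
force: [-0.1, -0.2, -0.5]
grip_width: 0.0587
```

```bash
python3 -c "
from h import *
plan([.4415,.2425,.046],-4.5)
d=grab('wrist');save(d,'w19.png')
"
```

```text
t 31.57 pos [0.4419 0.2422 0.1613] toolx yaw -4.7 tilt z [-0.002 -0.001 -1.   ] F [-0.1 -0.2 -0.5] w 0.0587
shift mm [ -0.2  -0.4 115.3] dist 115 turn -0.2
```

View pics/w19.png

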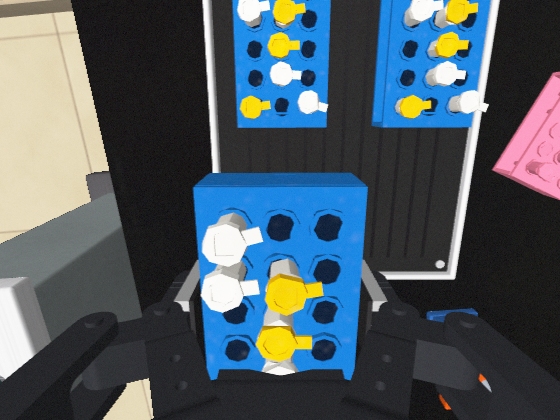

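Request:
{"api": "arm_command", "payload": {"motion": [[[0, 0, 0.025, 0], [0, 0, 0.025, 0], [0, 0, 0.025, 0], [0, 0, 0.02, 0], [0, 0, 0.01, 0], [0, 0, 0.006, 0], [0, 0, 0.005, 0], [0, 0, 0, 0], [0, 0, 0, 0], [0, 0, 0, 0]]]}}

```text
t: 32.45
ee_pos: [0.4429, 0.2435, 0.047]
eef_rot: [-3.138, 0.124, -0.002]
force: [-0.3, 0.3, -1.3]
grip_width: 0.0584
```

Request:
{"api": "arm_command", "payload": {"motion": [[[0, 0, 0, 0], [0, 0, 0, 0], [0, 0, 0, 0], [0, 0, 0, 0]]], "gripper": 0.08}}

```text
t: 32.78
ee_pos: [0.4424, 0.2432, 0.0465]
eef_rot: [-3.139, 0.124, -0.001]
force: [0.2, 0.2, -0.1]
grip_width: 0.0799
```

Request:
{"api": "arm_command", "payload": {"motion": [[[0, 0, -0.015, 0], [0, 0, -0.03, 0], [0, 0, -0.03, 0], [0, 0, -0.03, 0], [0, 0, -0.03, 0], [0, 0, -0.03, 0], [0, 0, -0.03, 0], [0, 0, -0.03, 0], [0, 0, -0.03, 0], [0, 0, 0, 0], [0, 0, 0, 0]]]}}

```text
t: 33.7
ee_pos: [0.443, 0.2437, 0.303]
eef_rot: [-3.138, 0.125, -0.006]
force: [-0.2, -0.4, -0.7]
grip_width: 0.0801
```

```bash
python3 -c "
from h import *
d=grab('wrist');save(d,'w20.png');W=world(d)
rects(d,W,(100,130,40),(125,255,255),.08,.095)
plan([.50,-.2,.3],-10.3)
"
```

```text
px [280.  74.] n 4210 ctr [451.9 351.5] size [93.1 58.5] ang 85.5 zmed 0.0886
px [369.  74.] n 4143 ctr [547.1 344. ] size [93.2 59. ] ang 85.5 zmed 0.0886
px [280. 175.] n 3319 ctr [443.6 244.9] size [94.  58.5] ang 85.5 zmed 0.0885
t 33.75 pos [0.4421 0.2428 0.3014] toolx yaw -4.5 tilt z [ 0.001 -0.    -1.   ] F [ 0.1 -1.  -0.8] w 0.0801
shift mm [ 92.8 436.8   1.6] dist 447 turn 5.8
```

View pics/w20.png

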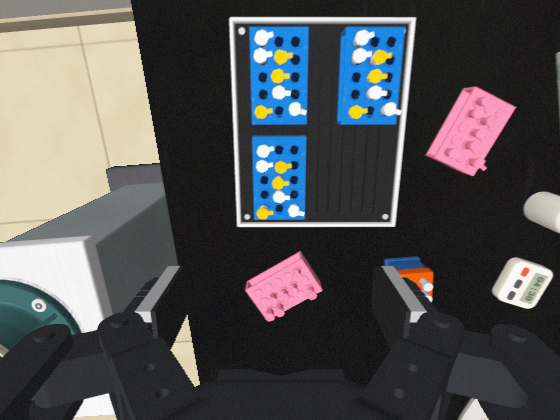

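All three blue racks stand flat inside the rim with their decks at 88.5 mm. Now the control box.

Request:
{"api": "arm_command", "payload": {"motion": [[[0.0078, 0.0364, -0.004, 0], [0.0078, 0.0364, -0.004, 0], [0.0078, 0.0364, -0.004, 0], [0.0078, 0.0364, -0.004, 0], [0.0078, 0.0364, -0.004, 0], [0.0078, 0.0364, -0.004, 0], [0.0078, 0.0364, -0.004, 0], [0.0078, 0.0364, -0.004, 0], [0.0078, 0.0364, -0.004, 0], [0.0078, 0.0364, -0.004, 0], [0.0078, 0.0364, -0.004, 0], [0.0078, 0.0364, -0.004, 0], [0, 0, 0, 0], [0, 0, 0, 0], [0, 0, 0, 0]]]}}

```text
t: 35.0
ee_pos: [0.5001, -0.199, 0.3474]
eef_rot: [-3.137, 0.124, 0.005]
force: [-0.2, -0.3, -0.9]
grip_width: 0.0797
```

```bash
python3 -c "
from h import *
d=grab('wrist');save(d,'w21.png');W=world(d)
plan([.50,-.2,.3],0)
"
```

```text
t 35.05 pos [ 0.5003 -0.1981  0.3478] toolx yaw -4.4 tilt z [-0.003  0.002 -1.   ] F [0.2 0.5 0.6] w 0.0797
shift mm [-0.   2.  47.8] dist 48 turn -4.4
```

View pics/w21.png

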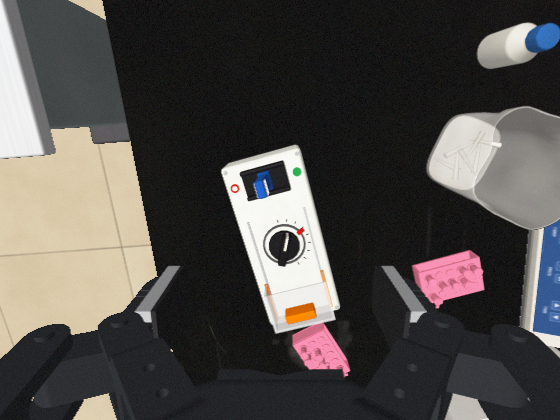

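The control box fills pixels (222..340, 145..330), with the knob at (285,243), the red mark at (301,231), the guard rib at (300,313) and the breaker lever at (262,186). I zoom in.

```bash
python3 -c "
from h import *
d=grab('wrist');save(d,'w21z.png',(210,140,350,340),2.9);W=world(d)
np.save('W21.npy',W)
v,u=np.mgrid[:420,:560]
k=(W[...,2]>.053)&(W[...,2]<.066)&(u>200)&(u<360)&(v>135)&(v<345)
r=cv2.minAreaRect((W[k][:,:2]*1000).astype(np.float32));print('box',r,k.sum())
H=hsv(d)
def cm(lo,hi,box):
  m=cv2.inRange(H,lo,hi);mm=np.zeros_like(m);x0,y0,x1,y1=box;mm[y0:y1,x0:x1]=m[y0:y1,x0:x1];return mm>0
m=cm((0,150,60),(8,255,255),(292,222,312,242))|cm((170,150,60),(180,255,255),(292,222,312,242))
ys,xs=np.nonzero(m);print('red',len(xs),ray(d,xs.mean(),ys.mean(),.064).round(4))
m=cm((5,150,60),(20,255,255),(280,295,330,328));P=W[m];print('orange',m.sum(),np.nanmedian(P[:,2]),)
P=P[P[:,2]>.10];print(cv2.minAreaRect((P[:,:2]*1000).astype(np.float32)),P[:,2].max() if len(P) else 0)
m=cm((100,130,40),(125,255,255),(240,160,290,210));P=W[m];print('blue lever',m.sum(),np.nanmin(P,0),np.nanmax(P,0))
m=cm((0,0,0),(180,255,70),(262,222,308,266))
n,l,st,c=cv2.connectedComponentsWithStats(m.astype(np.uint8));print(st,c.round(1))
plan([.5,-.2,.3],0)
"
```

```text
box ((496.2112731933594, -303.72503662109375), (110.27236938476562, 248.772216796875), 10.72199821472168) 9167
red 29 [ 0.5199 -0.2856  0.064 ]
orange 455 0.11877216551497363
((511.5526428222656, -383.4237365722656), (38.93339157104492, 12.274133682250977), 11.246529579162598) 0.1223131365381252
blue lever 329 [ 0.46526332 -0.2240631   0.06088231] [ 0.4885151  -0.19784341  0.12046945]
[[     0      0    560    420 234519]
 [   269    231     30     35    681]] [[279.5 209.4]
 [283.1 247.3]]
t 35.10 pos [ 0.5005 -0.1977  0.3481] toolx yaw -4.4 tilt z [-0.002  0.001 -1.   ] F [ 0.3  0.6 -0.3] w 0.0797
shift mm [-0.2  2.4 48.1] dist 48 turn -4.4
```

View pics/w21z.png

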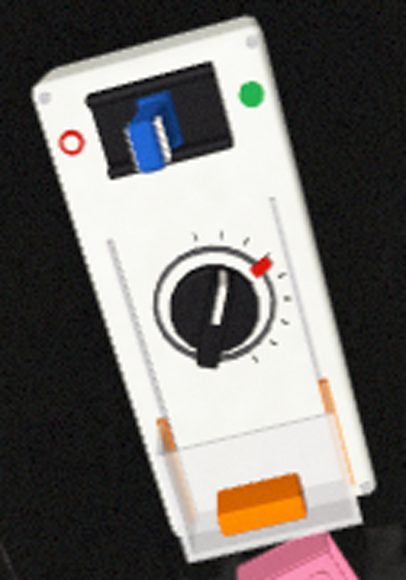

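```bash
python3 -c "
from h import *
d=grab('wrist');H=hsv(d)
box=np.array([.4962,-.3037])
# white line on black bar
roi=(slice(228,262),slice(272,298))
g=cv2.cvtColor(d['image'],cv2.COLOR_RGB2GRAY)
print(g[230:258,278:294])
a=ray(d,[286.6,284.1],[234.8,251],.090);v=a[0]-a[1];print(a.round(4),np.degrees(np.arctan2(v[1],v[0])))
a=ray(d,[286.6,281.6],[232.5,265],.090);v=a[0]-a[1];print(a.round(4),np.degrees(np.arctan2(v[1],v[0])))
print(proj(d,[.4962,-.3037,.09]),proj(d,[.4962,-.3037,.071]))
"
```

```text
[[248 246 246 247 246 247 247 247 247 247 246 246 246 246 246 240]
 [238 143 135  85  86  85  82  83 130 223 245 246 246 247 246 247]
 [ 23  28  24  19  19  25  21  14  21  25  44 127 223 246 245 246]
 [ 24  38  47  42  34  22  34  66  68  56  12  17  39 102 189 246]
 [ 44  50  37  35  23  19  49 126 168 123  17  22  28  23  75 186]
 [ 33  31  31  28  24  24  58 128 175 155  24  22  33  30  23  76]
 [ 34  36  31  30  20  23  33 103 177 157  15  21  23  35  33  24]
 [ 31  34  35  30  24  24  33 103 178 158  21  22  28  30  28  36]
 [ 36  34  40  28  22  26  47 124 208 224  20  22  21  36  32  36]
 [ 33  30  33  24  25  32  73 178 233 171  26  24  31  29  34  34]
 [ 37  37  37  23  28  38 120 229 245 195  33  27  22  35  35  29]
 [ 33  34  35  22  35  37 123 231 241 143  30  31  33  37  35  33]
 [ 34  36  28  30  34  39 151 249 238  88  31  23  33  31  30  37]
 [ 34  33  28  29  35  57 169 249 238  84  27  31  35  29  29  33]
 [ 32  32  23  27  33  57 169 249 236  32  32  26  33  31  36  33]
 [ 37  34  30  32  32 120 230 245 196  32  28  25  36  32  31  28]
 [ 37  28  26  35  33 118 23
[... 278 characters left out ...]
 27  25  30  32  31  31  31]
 [ 32  24  32  35  84 197 240 142  30  20  23  33  34  29  35  32]
 [ 30  26  37  36  29  33  34  38  29  22  28  34  33  33  33  36]
 [ 34  28  36  37  35  31  34  31  28  25  31  31  31  36  33  30]
 [ 26  31  36  32  33  31  31  35  32  29  29  28  33  36  31  32]
 [ 28  26  37  36  36  31  32  33  28  21  31  35  36  35  35  31]
 [ 24  34  38  39  36  29  29  26  29  31  29  27  28  37  30  28]
 [ 23  34  34  41  34  38  35  34  29  36  34  32  27  31  37  87]]
[[ 0.5025 -0.279   0.09  ]
 [ 0.4976 -0.3016  0.09  ]] 77.69317199840454
[[ 0.5027 -0.2759  0.09  ]
 [ 0.4928 -0.3215  0.09  ]] 77.70165751050688
[283.16259986 252.5689973 ] [283.07549346 247.09346117]
```

```bash
cat >> h.py <<'E'
def knobline(d,z=.09,r0=239,r1=251,c0=278,c1=294):
    g=cv2.cvtColor(np.ascontiguousarray(d['image']),cv2.COLOR_RGB2GRAY)[r0:r1,c0:c1].astype(float)
    w=np.clip(g-60,0,None);xs=(w*np.arange(c0,c1)).sum(1)/w.sum(1);ys=np.arange(r0,r1)
    p=np.polyfit(ys,xs,1);a=ray(d,np.polyval(p,[r0,r1-1]),[r0,r1-1],z);v=a[0]-a[1]
    return np.degrees(np.arctan2(v[1],v[0])),a
E
python3 -c "
from h import *
d=grab('wrist');print(knobline(d))
plan([.4952,-.3037,.15],-14)
s=status.read_state();print(s['joint_pos'])"
```

```text
(np.float64(75.42767564718402), array([[ 0.5011458 , -0.28503997,  0.09      ],
       [ 0.49716679, -0.30034593,  0.09      ]]))
t 35.20 pos [ 0.5008 -0.1979  0.3488] toolx yaw -4.4 tilt z [-0.001  0.001 -1.   ] F [-1.  -1.2 -0.4] w 0.0799
shift mm [  2.6 106.  198.7] dist 225 turn 9.6
[ 0.68673498  0.24789112 -0.48402621  1.86175507  0.13060628  1.06418635
  0.07564189]
```

Knob line at 75.4°, mark at 37.4°, so the knob needs 38° clockwise. I approach the knob with jaws at 40 mm.

Request:
{"api": "arm_command", "payload": {"motion": [[[0.0003, 0.0133, 0.0248, 0], [0.0003, 0.0133, 0.0248, 0], [0.0003, 0.0133, 0.0248, 0], [0.0003, 0.0133, 0.0248, 0], [0.0003, 0.0133, 0.0248, 0], [0.0003, 0.0133, 0.0248, 0], [0.0003, 0.0133, 0.0248, 0], [0.0003, 0.0133, 0.0248, 0], [0, 0, 0, 5.1], [0, 0, 0, 5.1], [0, 0, 0, 0], [0, 0, 0, 0], [0, 0, 0, 0]]], "gripper": 0.04}}

```text
t: 36.28
ee_pos: [0.4956, -0.3052, 0.1512]
eef_rot: [3.116, -0.397, 0.001]
force: [-0.0, 0.7, 0.3]
grip_width: 0.0398
```

```bash
python3 -c "
from h import *
plan([.4952,-.3035,.053],-14.6)
d=grab('wrist');save(d,'w22.png')"
```

```text
t 36.28 pos [ 0.4956 -0.3052  0.1512] toolx yaw -14.5 tilt z [ 0.001 -0.    -1.   ] F [-0.   0.7  0.3] w 0.0398
shift mm [-0.9 -1.5 98.2] dist 98 turn 0.1
```

View pics/w22.png

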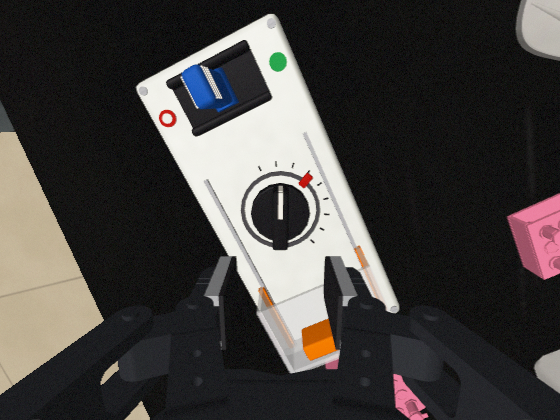

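The bar is vertical at column 280, between jaws centred at about 281. I descend and grip.

Request:
{"api": "arm_command", "payload": {"motion": [[[-0.0005, -0.0015, 0.025, 0], [0, 0, 0.025, 0], [0, 0, 0.02, 0], [0, 0, 0.015, 0], [0, 0, 0.008, 0], [0, 0, 0.005, 0], [0, 0, 0, 0], [0, 0, 0, 0], [0, 0, 0, 0]]]}}

```text
t: 37.08
ee_pos: [0.4945, -0.3039, 0.0558]
eef_rot: [3.115, -0.401, -0.001]
force: [-6.0, 2.7, 19.4]
grip_width: 0.0399
```

```bash
python3 -c "
from h import *
plan([.4952,-.3035,.053],-14.6)
d=grab('wrist');save(d,'w23.png')"
```

```text
t 37.08 pos [ 0.4945 -0.3039  0.0558] toolx yaw -14.7 tilt z [-0.001 -0.001 -1.   ] F [-6.   2.7 19.4] w 0.0399
shift mm [ 0.6 -0.5  2.8] dist 3 turn -0.1
```

View pics/w23.png

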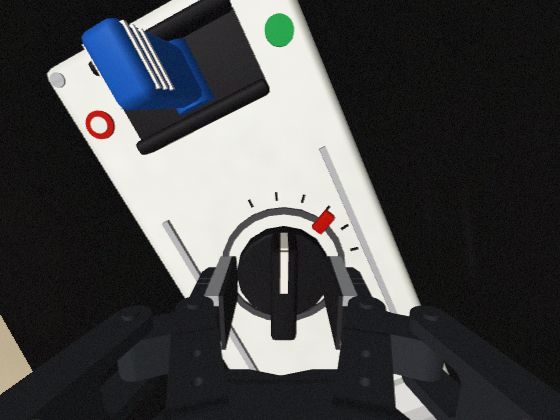

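19 N of upward force already, so something touches. I look at the depth round the fingertips before going on.

```bash
python3 -c "
from h import *
d=grab('wrist');W=world(d)
s,R,y=yawinfo();print(s['ee_pos'],s['force'])
T=(W-s['ee_pos'])@R*1000
for v in list(range(250,300,6))+[310,330,350]:
  print(v,[(u,)+tuple(np.round(T[v,u]).tolist()) for u in (205,215,225,232,240,330,338,346,355,375)])
save(d,'w23z.png',(140,230,440,420),2.5)
d=grab('side');save(d,'s23.png',(160,140,300,240),5)
"
```

```text
[ 0.49451949 -0.30383708  0.05582638] [-6.70977269  4.02135254 19.84453684]
250 [(205, -37.0, -7.0, -2.0), (215, -31.0, -8.0, -4.0), (225, -26.0, -9.0, -6.0), (232, -23.0, -8.0, -4.0), (240, -19.0, -8.0, -3.0), (330, 24.0, -8.0, -4.0), (338, 28.0, -9.0, -5.0), (346, 32.0, -8.0, -4.0), (355, 37.0, -8.0, -4.0), (375, 46.0, -8.0, -4.0)]
256 [(205, -36.0, -5.0, -4.0), (215, -32.0, -5.0, -4.0), (225, -24.0, -11.0, -18.0), (232, -21.0, -11.0, -18.0), (240, -18.0, -9.0, -12.0), (330, 22.0, -11.0, -18.0), (338, 26.0, -11.0, -18.0), (346, 32.0, -5.0, -4.0), (355, 37.0, -5.0, -4.0), (375, 47.0, -5.0, -3.0)]
262 [(205, -37.0, -2.0, -4.0), (215, -32.0, -2.0, -4.0), (225, -23.0, -11.0, -25.0), (232, -20.0, -12.0, -25.0), (240, -18.0, -7.0, -15.0), (330, 21.0, -11.0, -24.0), (338, 25.0, -11.0, -24.0), (346, 33.0, -2.0, -4.0), (355, 37.0, -2.0, -3.0), (375, 46.0, -3.0, -6.0)]
268 [(205, -37.0, 1.0, -4.0), (215, -28.0, -7.0, -22.0), (225, -22.0, -11.0, -29.0), (232, -20.0, -10.0, -28.0), (240, -18.0, -4.0, -15.0), (330, 21.0, -11.0, -30.0), (338, 24.0, -12.0, -31.0), (346, 29.0, -7.0, -22.0), (355, 
[... 1502 characters left out ...]
 -33.0), (240, -20.0, 25.0, -4.0), (330, 20.0, 4.0, -36.0), (338, 20.0, -6.0, -52.0), (346, 23.0, -7.0, -54.0), (355, 24.0, -13.0, -63.0), (375, 31.0, -11.0, -61.0)]
330 [(205, -20.0, -17.0, -79.0), (215, -17.0, -17.0, -79.0), (225, -20.0, 4.0, -50.0), (232, -25.0, 35.0, -6.0), (240, -21.0, 38.0, -2.0), (330, 26.0, 37.0, -3.0), (338, 21.0, 3.0, -51.0), (346, 18.0, -17.0, -79.0), (355, 20.0, -17.0, -79.0), (375, 27.0, -13.0, -73.0)]
350 [(205, -18.0, -17.0, -87.0), (215, -15.0, -17.0, -87.0), (225, -29.0, 50.0, -3.0), (232, -25.0, 49.0, -4.0), (240, -21.0, 47.0, -7.0), (330, 27.0, 49.0, -4.0), (338, 31.0, 50.0, -3.0), (346, nan, nan, nan), (355, 18.0, -17.0, -87.0), (375, 23.0, -17.0, -87.0)]
```

View pics/w23z.png

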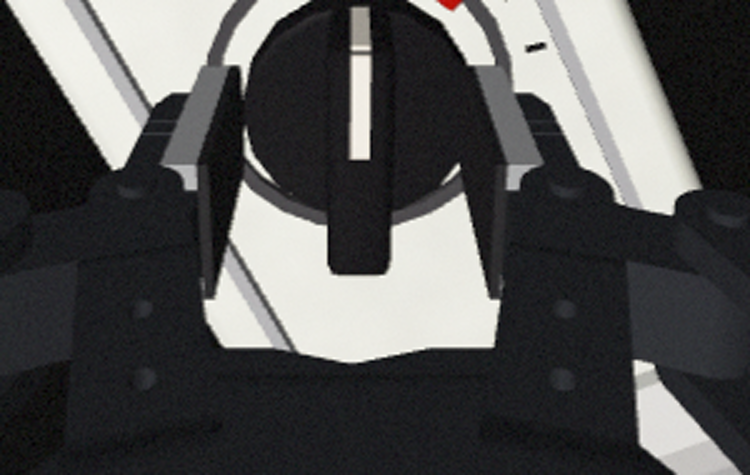

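View pics/s23.png

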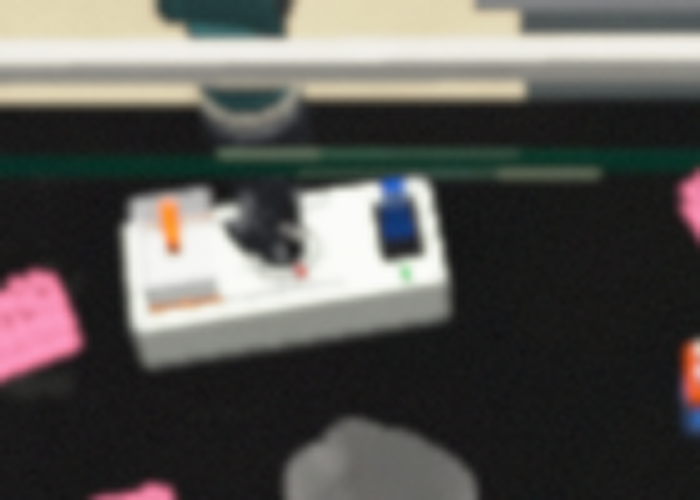

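The tips are resting on the knob's disc. I back up 10 mm and then grip.

Request:
{"api": "arm_command", "payload": {"motion": [[[0, 0, -0.005, 0], [0, 0, -0.005, 0], [0, 0, 0, 0], [0, 0, 0, 0]]]}}

```text
t: 37.57
ee_pos: [0.4956, -0.3047, 0.0634]
eef_rot: [3.115, -0.402, 0.003]
force: [0.4, 0.0, -0.1]
grip_width: 0.0401
```

Request:
{"api": "arm_command", "payload": {"motion": [[[0, 0, 0, 0], [0, 0, 0, 0], [0, 0, 0, 0], [0, 0, 0, 0], [0, 0, 0, 0], [0, 0, 0, 0], [0, 0, 0, 0], [0, 0, 0, 0]]], "gripper": 0.0, "squeeze": 30}}

```text
t: 38.23
ee_pos: [0.4957, -0.3045, 0.0627]
eef_rot: [3.116, -0.402, 0.002]
force: [3.5, -1.2, -4.3]
grip_width: 0.01
```

```bash
python3 -c "
from h import *
plan([.4952,-.3035,.053],-52.6)
print(status.read_state()['moment'].round(2))
d=grab('wrist');save(d,'w24.png')"
```

```text
t 38.23 pos [ 0.4957 -0.3045  0.0627] toolx yaw -14.7 tilt z [ 0.001 -0.    -1.   ] F [ 3.5 -1.2 -4.3] w 0.0100
shift mm [-0.8 -0.9  9.7] dist 10 turn 37.9
[-0.24 -0.61 -0.02]
```

View pics/w24.png

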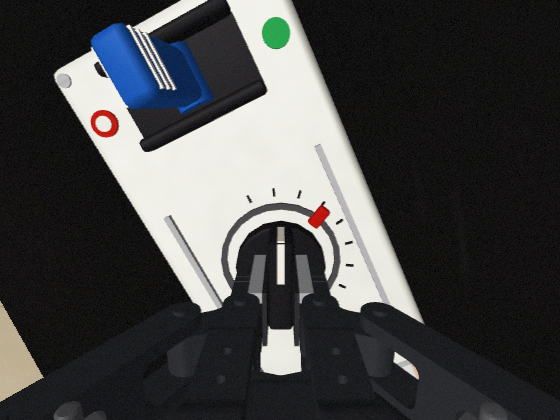

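The knob is gripped (10 mm) with the bar aligned. Before turning I check that the finger linkage clears the guard.

```bash
python3 -c "
from h import *
d=grab('wrist');W=world(d)
s,R,y=yawinfo()
T=(W-s['ee_pos'])@R*1000
g=(d['depth']>0)&(d['depth']<.19)&(T[...,2]<-25)
for z0,z1 in [(-30,-25),(-40,-30),(-50,-40),(-60,-50),(-70,-60),(-80,-70),(-95,-80),(-120,-95)]:
  k=g&(T[...,2]>z0)&(T[...,2]<=z1)
  if k.any(): print(z0,z1,k.sum(),T[k][:,0].min().round(),T[k][:,0].max().round(),T[k][:,1].min().round(),T[k][:,1].max().round())
"
```

```text
-30 -25 2764 -42.0 19.0 -96.0 21.0
-40 -30 1694 -43.0 60.0 -96.0 39.0
-50 -40 1980 -52.0 19.0 -96.0 12.0
-60 -50 5739 -54.0 36.0 -96.0 12.0
-70 -60 7163 -42.0 43.0 -15.0 11.0
-80 -70 6262 -49.0 50.0 -18.0 11.0
-95 -80 18156 -60.0 60.0 -19.0 11.0
-120 -95 11900 -60.0 61.0 -21.0 -5.0
```

Clear. I turn 38° clockwise.

Request:
{"api": "arm_command", "payload": {"motion": [[[0, 0, 0, 4], [0, 0, 0, 5], [0, 0, 0, 5], [0, 0, 0, 5], [0, 0, 0, 5], [0, 0, 0, 5], [0, 0, 0, 5], [0, 0, 0, 4], [0, 0, 0, 0], [0, 0, 0, 0], [0, 0, 0, 0]]]}}

```text
t: 39.25
ee_pos: [0.4958, -0.3046, 0.0627]
eef_rot: [-2.816, 1.392, -0.003]
force: [4.3, -1.7, -6.8]
grip_width: 0.0101
```

```bash
python3 -c "
from h import *
plan([.4952,-.3035,.053],-52.6)
d=grab('wrist');save(d,'w25.png')"
```

```text
t 39.25 pos [ 0.4958 -0.3046  0.0627] toolx yaw -52.6 tilt z [ 0.002 -0.    -1.   ] F [ 4.3 -1.7 -6.8] w 0.0101
shift mm [-1.2 -0.2  9.7] dist 10 turn -0.0
```

View pics/w25.png

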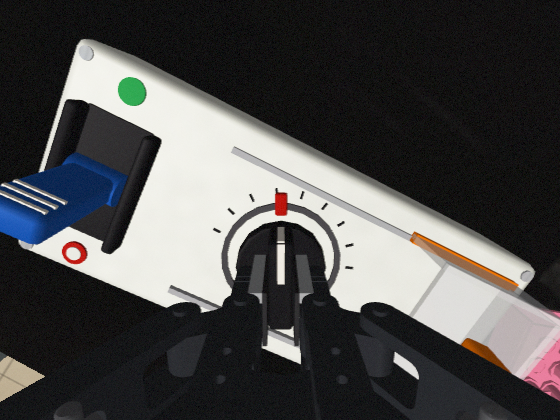

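The white line and red mark are both at column 281, so they are aligned. I release, rise and verify.

Request:
{"api": "arm_command", "payload": {"motion": [[[0, 0, 0, 0], [0, 0, 0, 0], [0, 0, 0, 0], [0, 0, 0, 0]]], "gripper": 0.04}}

```text
t: 39.63
ee_pos: [0.4938, -0.304, 0.0629]
eef_rot: [2.815, -1.395, -0.003]
force: [0.5, 0.2, -0.1]
grip_width: 0.0401
```

Request:
{"api": "arm_command", "payload": {"motion": [[[0, 0, -0.01, 0], [0, 0, -0.02, 0], [0, 0, -0.03, 0], [0, 0, -0.03, 0], [0, 0, -0.03, 0], [0, 0, -0.02, 0], [0, 0, 0, 0], [0, 0, 0, 0], [0, 0, 0, 0]]]}}

```text
t: 40.38
ee_pos: [0.494, -0.304, 0.2025]
eef_rot: [2.815, -1.395, -0.002]
force: [0.2, 0.7, -0.0]
grip_width: 0.0399
```

```bash
python3 -c "
from h import *
d=grab('wrist');save(d,'w26.png');W=world(d);H=hsv(d)
m=cv2.inRange(H,(5,150,60),(20,255,255))>0
m&=W[...,2]>.112;P=W[m];print('rib',m.sum(),cv2.minAreaRect((P[:,:2]*1000).astype(np.float32)),P[:,2].max())
plan([.5115,-.3834,.19],-79.3)
"
```

```text
rib 875 ((506.7950134277344, -359.1454162597656), (39.87968826293945, 61.95073318481445), 10.636391639709473) 0.2325764967427776
t 40.43 pos [ 0.4937 -0.3038  0.2019] toolx yaw -52.7 tilt z [-0.002  0.001 -1.   ] F [ 0.5 -0.2 -0.2] w 0.0397
shift mm [74.1 34.  11.7] dist 82 turn 26.6
```

View pics/w26.png

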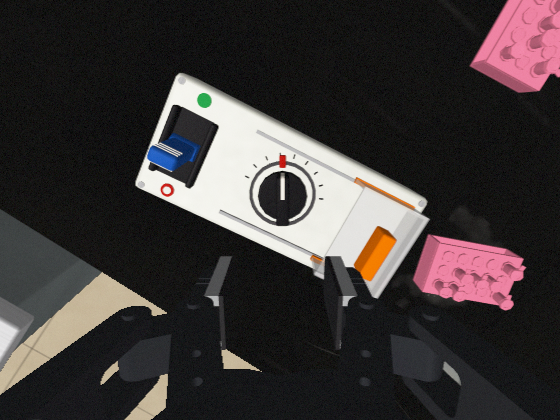

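Knob line and mark coincide (282). Now the guard rib at (375,252).

```bash
python3 -c "
from h import *
d=grab('wrist');W=world(d);H=hsv(d)
m=cv2.inRange(H,(5,150,60),(20,255,255))>0
v,u=np.mgrid[:420,:560]
m&=(W[...,2]>.116)&(W[...,2]<.128)&(u>352)&(u<400)&(v>220)&(v<285);P=W[m];print('rib',m.sum(),cv2.minAreaRect((P[:,:2]*1000).astype(np.float32)),P[:,2].max())
plan([.5115,-.3834,.19],-79.3)
"
```

```text
rib 779 ((511.4466552734375, -383.85858154296875), (39.57825469970703, 11.769548416137695), 10.531814575195312) 0.12236123531221407
t 40.48 pos [ 0.4937 -0.3038  0.2015] toolx yaw -52.7 tilt z [-0.003  0.001 -1.   ] F [-0.1 -0.1  0.3] w 0.0399
shift mm [74.1 34.1 11.3] dist 82 turn 26.6
```

Request:
{"api": "arm_command", "payload": {"motion": [[[0.0185, 0.0085, 0.003, 0], [0.0185, 0.0085, 0.003, 0], [0.0185, 0.0085, 0.003, 0], [0.0185, 0.0085, 0.003, 0], [0, 0, 0, 6.6], [0, 0, 0, 6.7], [0, 0, 0, 6.7], [0, 0, 0, 6.6], [0, 0, 0, 0], [0, 0, 0, 0], [0, 0, 0, 0]]]}}

```text
t: 41.4
ee_pos: [0.5123, -0.3834, 0.1899]
eef_rot: [2.421, -2.002, -0.003]
force: [0.7, -0.2, -0.6]
grip_width: 0.04
```

```bash
python3 -c "
from h import *
d=grab('wrist');W=world(d);H=hsv(d);save(d,'w27.png')
m=cv2.inRange(H,(5,150,60),(20,255,255))>0
v,u=np.mgrid[:420,:560]
m&=(W[...,2]>.117)&(W[...,2]<.126);P=W[m];print('rib',m.sum(),cv2.minAreaRect((P[:,:2]*1000).astype(np.float32)),P[:,2].max())
plan([.5115,-.3834,.093],-79.3)
"
```

```text
rib 866 ((511.32080078125, -384.4888610839844), (39.97065353393555, 11.110345840454102), 10.551786422729492) 0.12240846519346898
t 41.45 pos [ 0.5124 -0.3836  0.1901] toolx yaw -79.2 tilt z [-0.001  0.001 -1.   ] F [0.8 1.2 0.7] w 0.0396
shift mm [-0.2  0.8 97.1] dist 97 turn 0.1
```

View pics/w27.png

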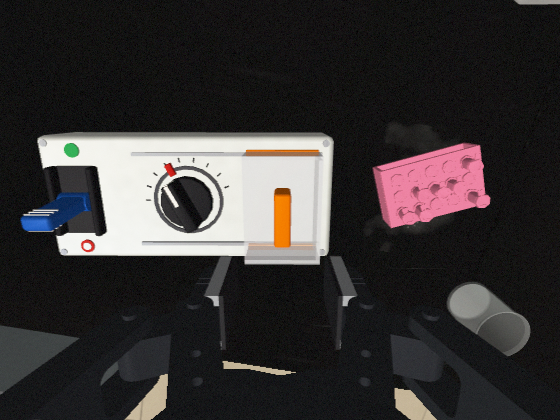

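Request:
{"api": "arm_command", "payload": {"motion": [[[0, 0.001, 0.025, 0], [0, 0, 0.025, 0], [0, 0, 0.02, 0], [0, 0, 0.015, 0], [0, 0, 0.01, 0], [0, 0, 0, 0], [0, 0, 0, 0], [0, 0, 0, 0]]]}}

```text
t: 42.12
ee_pos: [0.5124, -0.3846, 0.0967]
eef_rot: [-2.418, 2.005, -0.003]
force: [-0.1, 0.0, 0.5]
grip_width: 0.0402
```

Request:
{"api": "arm_command", "payload": {"motion": [[[0, 0, 0, 0], [0, 0, 0, 0], [0, 0, 0, 0], [0, 0, 0, 0], [0, 0, 0, 0], [0, 0, 0, 0], [0, 0, 0, 0]]], "gripper": 0.0, "squeeze": 25}}

```text
t: 42.7
ee_pos: [0.5124, -0.3846, 0.097]
eef_rot: [-2.418, 2.005, -0.003]
force: [-0.9, -0.6, 7.1]
grip_width: 0.011
```

```bash
python3 -c "
from h import *
plan([.5112,-.383,.093],-79.3)
d=grab('wrist');save(d,'w28.png')
"
```

```text
t 42.70 pos [ 0.5124 -0.3846  0.097 ] toolx yaw -79.3 tilt z [ 0.001 -0.001 -1.   ] F [-0.9 -0.6  7.1] w 0.0110
shift mm [-1.8  0.9  4. ] dist 4 turn -0.0
```

View pics/w28.png

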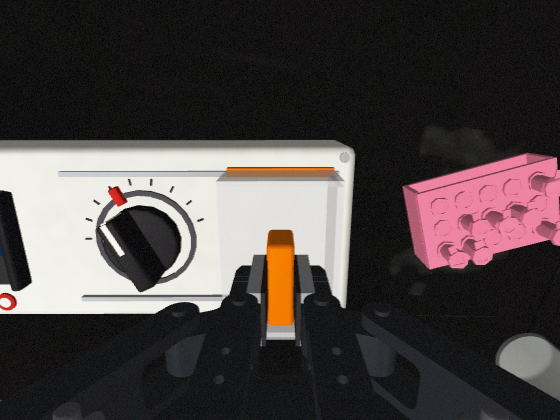

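Rib gripped. I slide it along the box's +y (tool −x).

Request:
{"api": "arm_command", "payload": {"motion": [[[-0.004, 0, 0, 0], [-0.007, 0, 0, 0], [-0.008, 0, 0, 0], [-0.008, 0, 0, 0], [-0.008, 0, 0, 0], [-0.008, 0, 0, 0], [-0.008, 0, 0, 0], [-0.008, 0, 0, 0], [-0.008, 0, 0, 0], [-0.007, 0, 0, 0], [-0.005, 0, 0, 0], [0, 0, 0, 0], [0, 0, 0, 0]]]}}

```text
t: 43.83
ee_pos: [0.4974, -0.3055, 0.0969]
eef_rot: [-2.419, 2.004, -0.001]
force: [-0.3, -1.8, 9.7]
grip_width: 0.0114
```

```bash
python3 -c "
from h import *
s=status.read_state();print(((s['ee_pos']-[.5124,-.3846,.097])@[-.1857,.9826,0]).round(4))
plan([.5112,-.383,.093],-79.3)
"
```

```text
0.0805
t 43.83 pos [ 0.4974 -0.3055  0.0969] toolx yaw -79.3 tilt z [ 0.001 -0.    -1.   ] F [-0.3 -1.8  9.7] w 0.0114
shift mm [78.7  0.9  3.9] dist 79 turn 0.0
```

Request:
{"api": "arm_command", "payload": {"motion": [[[-0.003, 0, 0, 0], [-0.003, 0, 0, 0], [-0.002, 0, 0, 0], [0, 0, 0, 0], [0, 0, 0, 0]]]}}

```text
t: 44.25
ee_pos: [0.4972, -0.3043, 0.097]
eef_rot: [2.414, -2.006, 0.016]
force: [1.4, -11.3, 1.5]
grip_width: 0.0113
```

```bash
python3 -c "
from h import *
s=status.read_state();print(((s['ee_pos']-[.5124,-.3846,.097])@[-.1857,.9826,0]).round(4))
plan([.5112,-.383,.093],-79.3)
d=grab('wrist');save(d,'w29.png')
"
```

```text
0.0817
t 44.25 pos [ 0.4972 -0.3043  0.097 ] toolx yaw -79.5 tilt z [ 0.006 -0.009 -1.   ] F [  1.4 -11.3   1.5] w 0.0113
shift mm [79.8  0.7  4.8] dist 80 turn -0.2
```

View pics/w29.png

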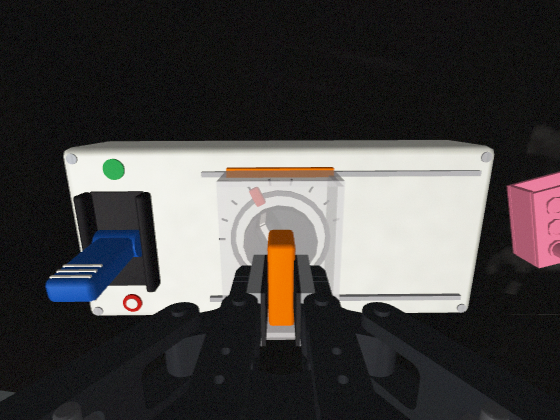

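The guard is at its stop: the force rose to 11 N and it moved only 1 mm more. I relax, release and rise.

Request:
{"api": "arm_command", "payload": {"motion": [[[0.004, 0, 0, 0], [0, 0, 0, 0]]]}}

```text
t: 44.47
ee_pos: [0.4972, -0.3045, 0.0969]
eef_rot: [2.417, -2.006, 0.006]
force: [-0.4, -5.5, 7.1]
grip_width: 0.0115
```

Request:
{"api": "arm_command", "payload": {"motion": [[[0, 0, 0, 0], [0, 0, 0, 0], [0, 0, 0, 0], [0, 0, 0, 0]]], "gripper": 0.04}}

```text
t: 44.8
ee_pos: [0.4955, -0.3006, 0.0951]
eef_rot: [-2.419, 2.004, 0.005]
force: [-0.3, 0.3, -0.0]
grip_width: 0.0402
```

Request:
{"api": "arm_command", "payload": {"motion": [[[0, 0, -0.01, 0], [0, 0, -0.02, 0], [0, 0, -0.03, 0], [0, 0, -0.03, 0], [0, 0, -0.02, 0], [0, 0, 0, 0], [0, 0, 0, 0], [0, 0, 0, 0]]]}}

```text
t: 45.47
ee_pos: [0.4957, -0.3018, 0.2055]
eef_rot: [2.419, -2.005, -0.002]
force: [-0.4, -0.1, -0.0]
grip_width: 0.0399
```

```bash
python3 -c "
from h import *
d=grab('wrist');W=world(d);H=hsv(d);save(d,'w30.png')
B=np.array([[.9826,.1857],[-.1857,.9826]])
def bx(P): return (P[:,:2]*1000-[496.2,-303.7])@B.T
v,u=np.mgrid[:420,:560]
m=cv2.inRange(H,(5,150,60),(20,255,255))>0
m&=(W[...,2]>.117)&(W[...,2]<.126)&(v<260);P=bx(W[m]);print('rib box',m.sum(),P.min(0),P.max(0))
m=(cv2.inRange(H,(100,130,40),(125,255,255))>0)&(u<200);Q=np.c_[bx(W[m]),W[m][:,2]*1000]
print('lever',Q.min(0),Q.max(0)); k=Q[:,2]>108;print(Q[k].mean(0),Q[k].min(0),Q[k].max(0))
plan([.5228,-.202,.20],-79.3)
"
```

```text
rib box 761 [-19.39624492  -5.99112577] [19.61353284  4.70182051]
lever [nan nan nan] [nan nan nan]
[ -2.84076519  92.20814141 116.44115517] [ -8.75433008  82.65237698 108.25686986] [  2.38042906 104.42630967 119.73772719]
t 45.52 pos [ 0.4954 -0.3017  0.2049] toolx yaw -79.3 tilt z [-0.002  0.001 -1.   ] F [ 0.5  1.4 -0.3] w 0.0403
shift mm [-92.9 -45.4   5. ] dist 104 turn -0.0
```

View pics/w30.png

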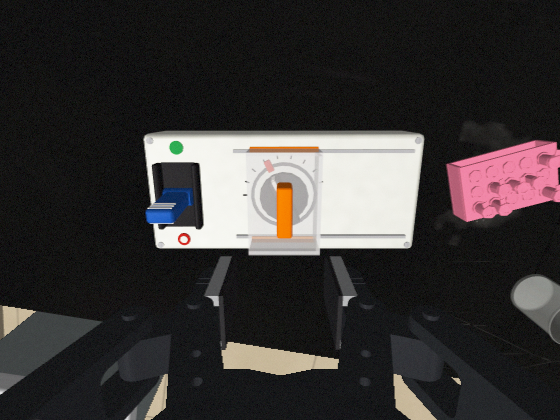

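The guard is over the knob, with the rib at box y −0.7 mm (travel 81 mm plus the start offset). The lever is about upright. I go behind it with closed fingers.

Request:
{"api": "arm_command", "payload": {"motion": [[[-0.0155, -0.0076, 0, 0], [-0.0155, -0.0076, 0, 0], [-0.0155, -0.0076, 0, 0], [-0.0155, -0.0076, 0, 0], [-0.0155, -0.0076, 0, 0], [-0.0155, -0.0076, 0, 0], [0, 0, 0, 0], [0, 0, 0, 0]]], "gripper": 0.0}}

```text
t: 46.18
ee_pos: [0.5234, -0.2014, 0.2045]
eef_rot: [2.42, -2.001, -0.004]
force: [-0.6, -0.9, -0.8]
grip_width: -0.0004
```

```bash
python3 -c "
from h import *
plan([.5228,-.202,.072],-79.3)
d=grab('wrist');W=world(d);save(d,'w31.png')
s,R,y=yawinfo()
T=(W-s['ee_pos'])@R*1000
g=(d['depth']>0)&(T[...,2]<5)
k=g&(T[...,2]>-60)
print(T[k].min(0),T[k].max(0)); kk=g&(T[...,2]>-24);print(kk.sum(),T[kk].max(0) if kk.any() else '')
"
```

```text
t 46.18 pos [ 0.5234 -0.2014  0.2045] toolx yaw -79.2 tilt z [-0.003  0.001 -1.   ] F [-0.6 -0.9 -0.8] w -0.0004
shift mm [  0.7   0.3 132.5] dist 133 turn 0.1
[-32.15988634 -15.13099563 -59.99995649] [ 29.67785597  10.85959659 -16.15955231]
344 [ 12.16836759  -7.11250909 -16.15955231]
```

View pics/w31.png

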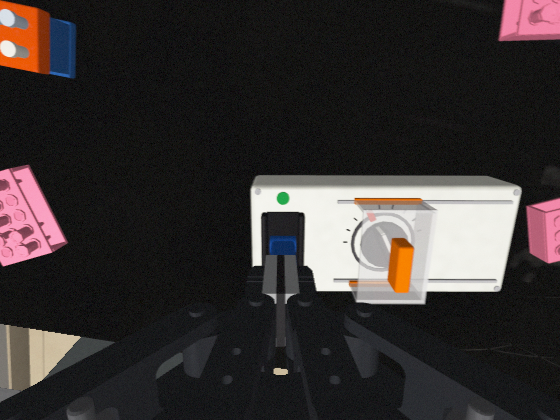

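Closed tips lie 16 mm behind the TCP. I descend to tip height 88 mm.

Request:
{"api": "arm_command", "payload": {"motion": [[[0, 0, 0.03, 0], [0, 0, 0.03, 0], [0, 0, 0.03, 0], [0, 0, 0.022, 0], [0, 0, 0.012, 0], [0, 0, 0.008, 0], [0, 0, 0, 0], [0, 0, 0, 0]]]}}

```text
t: 46.9
ee_pos: [0.5242, -0.2034, 0.0741]
eef_rot: [2.418, -2.006, 0.001]
force: [-0.9, 1.0, 0.2]
grip_width: 0.0002
```

```bash
python3 -c "
from h import *
plan([.5228,-.202,.072],-79.3)
"
```

```text
t 46.90 pos [ 0.5242 -0.2034  0.0741] toolx yaw -79.4 tilt z [ 0.    -0.001 -1.   ] F [-0.9  1.   0.2] w 0.0002
shift mm [-1.7  1.1  2.1] dist 3 turn -0.1
```

Request:
{"api": "arm_command", "payload": {"motion": [[[0, 0.006, 0, 0], [0, 0.006, 0, 0], [0, 0.006, 0, 0], [0, 0.005, 0, 0], [0, 0.005, 0, 0], [0, 0.004, 0, 0], [0, 0.004, 0, 0], [0, 0, 0, 0]]]}}

```text
t: 47.57
ee_pos: [0.4895, -0.2093, 0.0744]
eef_rot: [-2.417, 2.004, -0.004]
force: [1.9, 0.7, 1.8]
grip_width: -0.0
```

Request:
{"api": "arm_command", "payload": {"motion": [[[0, 0.003, 0, 0], [0, 0.002, 0, 0], [0, 0, 0, 0], [0, 0, 0, 0]]]}}

```text
t: 47.9
ee_pos: [0.4838, -0.2104, 0.0739]
eef_rot: [2.418, -2.005, 0.0]
force: [2.5, 0.6, 2.0]
grip_width: -0.0002
```

```bash
python3 -c "
from h import *
s=status.read_state();print((s['ee_pos'][:2]*1000-[478.6,-210.4])@[.9826,.1857])
plan([.5228,-.202,.072],-79.3)
"
```

```text
5.100356762712635
t 47.90 pos [ 0.4838 -0.2104  0.0739] toolx yaw -79.3 tilt z [ 0. -0. -1.] F [2.5 0.6 2. ] w -0.0002
shift mm [ -1.  -39.9   1.9] dist 40 turn -0.0
```

Still moving at 2.5 N. I keep on until the stop.

Request:
{"api": "arm_command", "payload": {"motion": [[[0, 0.003, 0, 0], [0, 0.002, 0, 0], [0, 0, 0, 0], [0, 0, 0, 0]]]}}

```text
t: 48.23
ee_pos: [0.4813, -0.211, 0.074]
eef_rot: [-2.417, 2.002, -0.006]
force: [6.1, 2.3, -0.1]
grip_width: 0.0
```

Request:
{"api": "arm_command", "payload": {"motion": [[[0, 0.003, 0, 0], [0, 0.002, 0, 0], [0, 0, 0, 0], [0, 0, 0, 0]]]}}

```text
t: 48.57
ee_pos: [0.4809, -0.2114, 0.0747]
eef_rot: [-2.415, 1.998, -0.017]
force: [11.1, 3.6, -1.0]
grip_width: 0.0004
```

```bash
python3 -c "
from h import *
s=status.read_state();print((s['ee_pos'][:2]*1000-[478.6,-210.4])@[.9826,.1857])
plan([.5228,-.202,.072],-79.3)
d=grab('wrist');save(d,'w32.png')
"
```

```text
2.0294792196362397
t 48.57 pos [ 0.4809 -0.2114  0.0747] toolx yaw -79.2 tilt z [ 0.013 -0.001 -1.   ] F [11.1  3.6 -1. ] w 0.0004
shift mm [ -1.4 -42.9   3.3] dist 43 turn 0.1
```

View pics/w32.png

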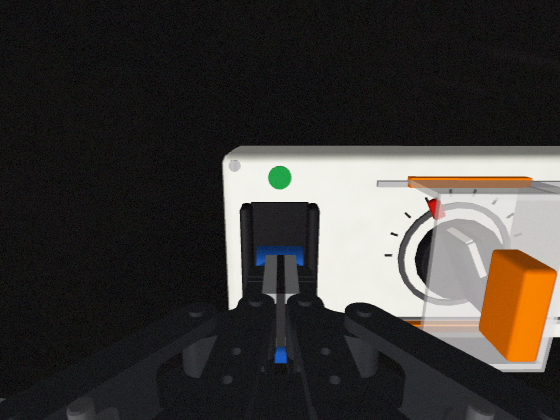

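The push has stalled at 11.7 N at the expected stop position, so the lever is fully off. I back off and rise to confirm.

Request:
{"api": "arm_command", "payload": {"motion": [[[0, -0.015, 0, 0], [0, -0.02, -0.01, 0], [0, 0, -0.035, 0], [0, 0, -0.035, 0], [0, 0, -0.035, 0], [0, -0.01, 0, 0], [0, 0, 0, 0], [0, 0, 0, 0]]]}}

```text
t: 49.28
ee_pos: [0.5161, -0.2036, 0.1877]
eef_rot: [2.417, -2.004, -0.005]
force: [-0.6, -0.2, 0.2]
grip_width: -0.0
```

```bash
python3 -c "
from h import *
d=grab('wrist');W=world(d);H=hsv(d);save(d,'w33.png')
B=np.array([[.9826,.1857],[-.1857,.9826]])
m=(cv2.inRange(H,(100,130,40),(125,255,255))>0)&(W[...,2]>.07)&(W[...,2]<.13)
Q=np.c_[(W[m][:,:2]*1000-[478.6,-210.4])@B.T,W[m][:,2]*1000];print(len(Q),Q.min(0),Q.max(0))
plan([.4211,-.2213,.18],-79.3)
"
```

```text
440 [ -6.77680918 -12.77799105  70.00319491] [ 6.95535358 10.75327017 83.47208721]
t 49.33 pos [ 0.5155 -0.2035  0.1871] toolx yaw -79.3 tilt z [-0.005  0.001 -1.   ] F [-0.6  0.1 -0.8] w 0.0001
shift mm [ 0.1 96.   7.5] dist 96 turn -0.0
```

View pics/w33.png

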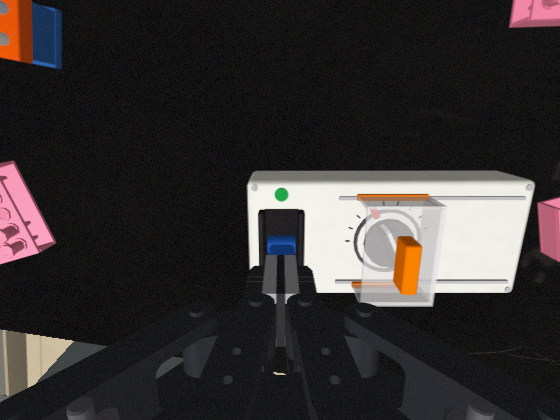

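Request:
{"api": "arm_command", "payload": {"motion": [[[0, 0.024, 0, 0], [0, 0.024, 0, 0], [0, 0.024, 0, 0], [0, 0.024, 0, 0], [0, 0, 0, 0], [0, 0, 0, 0], [0, 0, 0, 0]]]}}

```text
t: 49.92
ee_pos: [0.4231, -0.2213, 0.1878]
eef_rot: [2.418, -2.005, -0.003]
force: [0.9, -0.6, 0.5]
grip_width: 0.0
```

```bash
python3 -c "
from h import *
d=grab('wrist');W=world(d);H=hsv(d);save(d,'w34.png')
B=np.array([[.9826,.1857],[-.1857,.9826]])
m=(cv2.inRange(H,(100,130,40),(125,255,255))>0)&(W[...,2]>.07)&(W[...,2]<.13)
Q=np.c_[(W[m][:,:2]*1000-[478.6,-210.4])@B.T,W[m][:,2]*1000];print(len(Q),Q.min(0),Q.max(0))
for z in range(70,122,6):
  k=abs(Q[:,2]-z)<2
  if k.any(): print(z,k.sum(),np.median(Q[k,0]).round(1),Q[k,0].max().round(1))
plan([.4211,-.2213,.072],-79.3)
"
```

```text
1372 [-29.7038804  -12.56757135  70.00695667] [  6.02629766  11.14979361 113.87327168]
70 83 3.8 6.0
76 94 -0.5 1.6
82 102 -3.9 -1.8
88 98 -7.0 -5.0
94 105 -10.2 -8.8
100 54 -13.1 -11.8
106 44 -17.7 -15.3
112 334 -23.2 -19.4
t 49.97 pos [ 0.424  -0.2212  0.1881] toolx yaw -79.3 tilt z [-0.001  0.001 -1.   ] F [ 1.3  0.1 -0.5] w -0.0000
shift mm [ -0.4   2.7 116.1] dist 116 turn 0.0
```

View pics/w34.png

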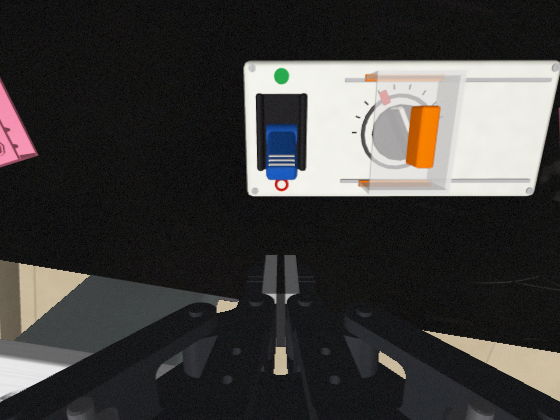

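The lever's rear face leans about 0.52 rad to the front, so it is fully off. Now I descend in front of it and push to the rear.

Request:
{"api": "arm_command", "payload": {"motion": [[[0, 0, 0.03, 0], [0, 0, 0.03, 0], [0, 0, 0.025, 0], [0, 0, 0.016, 0], [0, 0, 0.01, 0], [0, 0, 0.004, 0], [0, 0, 0, 0], [0, 0, 0, 0]]]}}

```text
t: 50.63
ee_pos: [0.4245, -0.2216, 0.0741]
eef_rot: [-2.419, 2.004, -0.001]
force: [-0.0, -0.1, -0.2]
grip_width: 0.0
```

Request:
{"api": "arm_command", "payload": {"motion": [[[0, -0.006, 0, 0], [0, -0.006, 0, 0], [0, -0.006, 0, 0], [0, -0.006, 0, 0], [0, -0.006, 0, 0], [0, -0.006, 0, 0], [0, -0.005, 0, 0], [0, -0.004, 0, 0], [0, 0, 0, 0]]]}}

```text
t: 51.38
ee_pos: [0.4691, -0.2129, 0.0739]
eef_rot: [-2.419, 2.004, -0.001]
force: [-0.7, 0.3, 2.2]
grip_width: -0.0
```

Request:
{"api": "arm_command", "payload": {"motion": [[[0, -0.004, 0, 0], [0, -0.003, 0, 0], [0, -0.002, 0, 0], [0, 0, 0, 0], [0, 0, 0, 0]]]}}

```text
t: 51.8
ee_pos: [0.4744, -0.2118, 0.0733]
eef_rot: [2.416, -2.005, -0.006]
force: [-5.6, -1.8, 0.9]
grip_width: 0.0
```

```bash
python3 -c "
from h import *
s=status.read_state();print((s['ee_pos'][:2]*1000-[478.6,-210.4])@[.9826,.1857])
plan([.4211,-.2213,.072],-79.3)
"
```

```text
-4.4183610211229585
t 51.80 pos [ 0.4744 -0.2118  0.0733] toolx yaw -79.4 tilt z [-0.005  0.001 -1.   ] F [-5.6 -1.8  0.9] w 0.0000
shift mm [-0.4 54.1  1.5] dist 54 turn -0.1
```

Request:
{"api": "arm_command", "payload": {"motion": [[[0, -0.003, 0, 0], [0, -0.003, 0, 0], [0, 0, 0, 0], [0, 0, 0, 0]]]}}

```text
t: 52.13
ee_pos: [0.4746, -0.2116, 0.0732]
eef_rot: [2.409, -2.004, -0.018]
force: [-13.3, -3.7, 9.5]
grip_width: 0.0003
```

Request:
{"api": "arm_command", "payload": {"motion": [[[0, -0.003, 0, 0], [0, 0, 0, 0], [0, 0, 0, 0]]]}}

```text
t: 52.38
ee_pos: [0.4747, -0.2115, 0.0731]
eef_rot: [2.405, -2.003, -0.025]
force: [-16.2, -4.8, 14.3]
grip_width: -0.0001
```

```bash
python3 -c "
from h import *
s=status.read_state();print((s['ee_pos'][:2]*1000-[478.6,-210.4])@[.9826,.1857])
d=grab('wrist');W=world(d);H=hsv(d);save(d,'w35.png')
plan([.4211,-.2213,.072],-79.3)
"
```

```text
-4.039200683180716
t 52.43 pos [ 0.4747 -0.2115  0.073 ] toolx yaw -79.6 tilt z [-0.019  0.002 -1.   ] F [-16.4  -4.4  14. ] w -0.0001
shift mm [-0.1 54.4  2.1] dist 54 turn -0.3
```

View pics/w35.png

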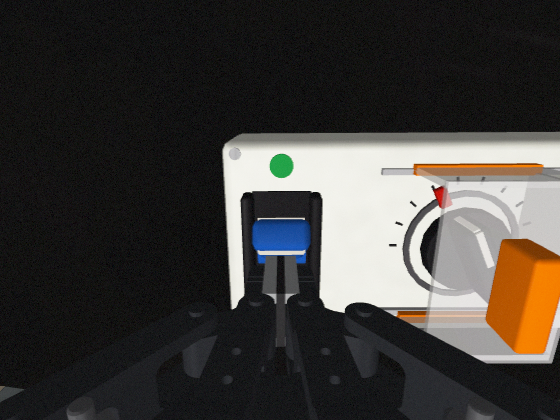

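Stalled at 17 N. I back off, rise and measure the lever.

Request:
{"api": "arm_command", "payload": {"motion": [[[0, 0.012, 0, 0], [0, 0.02, 0, 0], [0, 0.015, -0.02, 0], [0, 0, -0.035, 0], [0, 0, -0.035, 0], [0, 0, -0.035, 0], [0, 0, -0.035, 0], [0, 0, 0, 0], [0, 0, 0, 0], [0, 0, 0, 0]]]}}

```text
t: 53.27
ee_pos: [0.4402, -0.2182, 0.2337]
eef_rot: [-2.418, 2.004, -0.002]
force: [-0.0, -0.3, -0.1]
grip_width: -0.0003
```

```bash
python3 -c "
from h import *
d=grab('wrist');W=world(d);H=hsv(d);save(d,'w36.png')
B=np.array([[.9826,.1857],[-.1857,.9826]])
m=(cv2.inRange(H,(95,90,30),(125,255,255))>0)&(W[...,2]>.066)&(W[...,2]<.13)
Q=np.c_[(W[m][:,:2]*1000-[478.6,-210.4])@B.T,W[m][:,2]*1000];print(len(Q),Q.min(0),Q.max(0))
for z in range(70,122,6):
  k=abs(Q[:,2]-z)<2
  if k.any(): print(z,k.sum(),np.median(Q[k,0]).round(1),Q[k,0].min().round(1),Q[k,0].max().round(1))
plan([.4211,-.2213,.072],-79.3)
save(d,'w36z.png',(230,60,330,240),3)
"
```

```text
887 [ -6.24711772 -12.39260664  68.33935019] [ 28.98821509  11.09724277 114.35195749]
70 80 -5.0 -6.2 7.7
76 47 0.2 -1.8 3.0
82 52 3.4 1.5 6.1
88 52 6.6 4.7 9.3
94 48 9.7 8.0 11.5
100 20 12.6 11.7 16.9
106 44 16.4 16.2 29.0
112 278 22.9 18.2 28.2
t 53.32 pos [ 0.4394 -0.218   0.2329] toolx yaw -79.3 tilt z [-0.001  0.001 -1.   ] F [-0.5 -0.6 -0.2] w 0.0001
shift mm [ -0.   18.5 160.9] dist 162 turn 0.0
```

View pics/w36.png

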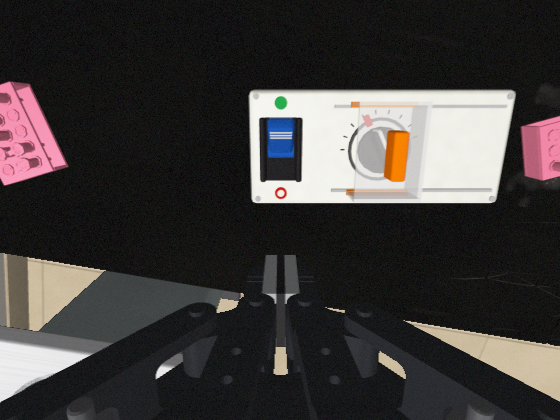

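The lever mirrors its off pose (tip at +29.0 mm against −29.7 mm), so it is fully on. Final check of everything from the side camera, after raising the arm.

Request:
{"api": "arm_command", "payload": {"motion": [[[0, -0.02, -0.02, 0], [-0.035, -0.01, -0.015, 0], [-0.035, -0.01, -0.015, 0], [-0.035, -0.01, -0.015, 0], [-0.035, -0.01, -0.01, 0], [-0.035, -0.01, -0.01, 0], [-0.035, 0, 0, 0], [-0.035, 0, 0, 0], [-0.035, 0, 0, 0], [-0.035, 0, 0, 0], [-0.035, 0, 0, 0], [0, 0, 0, 0], [0, 0, 0, 0], [0, 0, 0, 0]]]}}

```text
t: 54.48
ee_pos: [0.4429, 0.1378, 0.3173]
eef_rot: [2.417, -2.003, -0.002]
force: [-1.1, -0.0, 0.5]
grip_width: -0.0004
```

```bash
python3 -c "
from h import *
plan([.5,.15,.35],-79.3)
d=grab('wrist');W=world(d);save(d,'w37.png')
rects(d,W,(100,130,40),(125,255,255),.08,.095)
rects(d,W,(0,150,80),(16,255,255),.04,.065)
d=grab('side');save(d,'s37.png',(160,140,420,280),3)
"
```

```text
t 54.48 pos [0.4429 0.1378 0.3173] toolx yaw -79.3 tilt z [-0.003 -0.001 -1.   ] F [-1.1 -0.   0.5] w -0.0004
shift mm [ -1.4 -58.3 -32.9] dist 67 turn -0.0
px [111.  42.] n 4168 ctr [546.9 343.2] size [94.9 58.5] ang 85.6 zmed 0.0886
px [144. 143.] n 6517 ctr [447.6 298. ] size [200.9  58.9] ang 85.5 zmed 0.0886
px [375.  40.] n 2622 ctr [612.   59.3] size [78.1 50.6] ang 89.8 zmed 0.0536
```

View pics/w37.png

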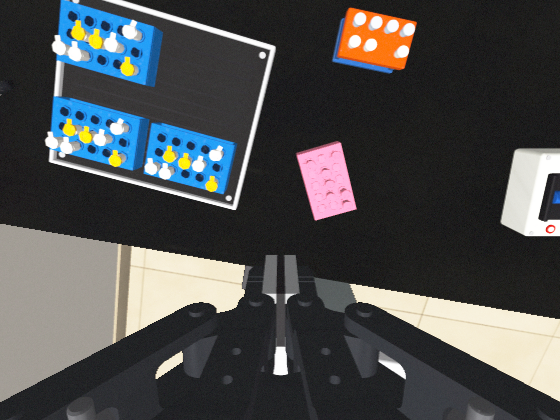

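View pics/s37.png

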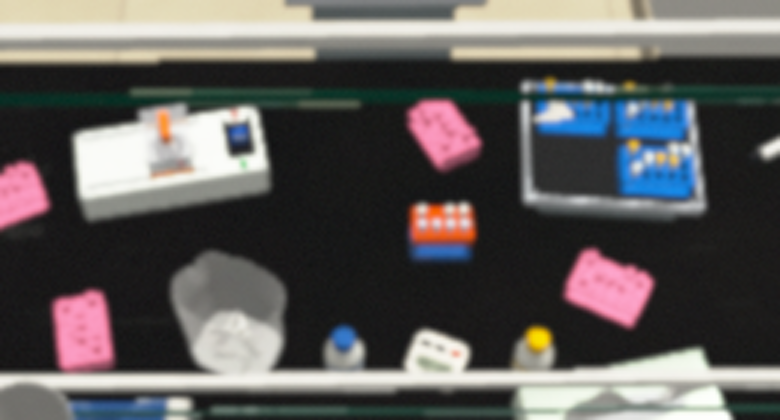

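All in place: three blue racks flat in the tray, the orange rack upright at (442,230), the guard over the knob, the lever to the rear, and the bystanders where they were. I hand it in.

```bash
python3 -c "
from plant import job
print(job.close_job())"
```

```text
the job is handed in; nothing more can be done
None
```

I did every part of the task and handed it in at about 55 s of robot time. The hand-in gives no verdict, so this rests on my own checks.

**Last checks**
- **Blue racks:** all three are flat inside the rim, with decks at 88.5 mm against 85–89 expected.
- **Orange rack:** it stands upright on the worktop at about (0.61, 0.06).
- **Knob:** after release its white line and the red mark lay in the same pixel column. I did not measure the angle again once the guard was over it.
- **Guard:** it was pushed until it met its stop at 11 N. Travel was about 81 mm from the open position. I took this as fully shut because the push stopped dead; I had no reading of the joint itself.
- **Breaker:** it was pushed to the stop both ways. The lever leaned about 0.52 rad forward when off. When on, the mirrored pose matched to about 0.02 rad.
- **Bystanders:** in the side view both bottles and the timer stand where they started.

**Things that went differently from the text**
- **Fingertip position:** the wrist depth image put the fingertips 16–35 mm behind the reported TCP, depending on opening, where the text says 14 mm ahead. My first grasp therefore closed above the rack and missed without touching it. I used the measured offset after that.
- **Knob contact:** my first approach to the knob rested on its disc with about 20 N, so I backed up 10 mm and gripped it there.
- **Knocked rack:** one blue rack shifted about 5 cm while I was away from it. I measured it again before picking it up.

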